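# Load the stirrer: lid the sample jars, push the carrier home, start under the guard

### The arm

A 7-joint arm with a two-finger parallel gripper is mounted at the origin on the work surface. World frame = base frame: x ahead of the robot, y to its left, z up, the work surface at z = 0. Lengths are in m, angles in rad, forces in N, time in s.
With the tool pointing down it reaches from about 0.4 to 0.85 m from the base axis. Payload 10.4 kg.
Tool frame: the origin (TCP) lies between the finger pads; the fingertips stand manip.finger_overhang ahead of it and the grasp point (between the pads) lies 11 mm behind it (manip.finger_overhang is the distance from the TCP to the fingertips, in m); x points along the fingers, z is the direction in which the jaws open and shut, and the axes are right-handed (so a half turn about x gives the same grasp; the last joint's range is limited). The gripper opens to 85 mm and grips with 20 to 120 N. Pads are 22 mm wide; open, the fingers measure 114 mm over their backs; the gripper's body (76 mm by 85 mm) begins 54 mm behind the grasp point. The pads swing forward as they close: fully open they stand 13 mm farther back than shut.
Start: joints at [1.15, 0.332, -0.065, 1.46, 0.022, 1.35, -0.088], TCP at [0.242, -0.576, 0.239] pointing down, gripper open.
Joint ranges: [-2.6, 2.6], [-0.5, 2.12], [-1.47, 1.34], [0.16, 2.42], [-1.27, 4.41], [0.06, 2.06], [-2.6, 2.6]. Speed limits (rad/s): [2.22, 2.22, 2.79, 2.79, 3.14, 3.14, 3.14].

### API

Orientations are given as a unit quaternion [x, y, z, w].
In Python, from workcell import get_obs, camera, workorder, manip gives the robot as it stands. The module is installed in compiled form; this text tells all that it offers.
- The arm moves only by the tool play_rows, never from a script. Its argument "increments" is text: rows parted by semicolons, each of 4 numbers parted by spaces: the shift along the tool's x, y, z in m, then the turn about the tool's x in rad. A call has 1 to 20 rows; each row shifts and turns the pose as measured when the row begins, along the tool's axes as they then stand; what a row does not reach is not made up. A row lasts 1/10 s, in which the tool goes at most 50 mm and 8.59 degrees, less where a joint would pass 70% of its speed; a pose out of reach is approached as far as the arm can. A call is refused whole if a number of a shift passes 0.05 or a number of a turn 0.15, either way. A call with a gripper value outside its range is refused whole. "hand" is the gripper command: -1 is fully open, 1 is shut, values between are in proportion, set as the call begins (left out, the last holds). The fingers move at their own pace and stop on an object; "squeeze" is the grip in N (left out, the last holds). Time passes only in rows, so rows that do not move let the fingers close. It gives the time, the measured TCP pose, the force and the opening at its end, in the units of the state.
- get_obs(): the state, without advancing time (a new reading comes with each control period).
- camera(name): name is "scene" or "top"; returns a dict with "img" (384x512x3 uint8, blue, green, red), "fov_y" (degrees; the focal length in pixels is half the picture's height over the tangent of half this angle, whatever the lens; pixels are square), "cx", "cy" (the principal point, pixels), "R" (3x3) and "t" (3): a world point X has camera coordinates R X + t. Camera axes: x right, y down, z forward; pixel columns grow to the right and rows downward; lengths in m; the calibration is good to about 2 mm. A picture is of the moment at which its call begins. There is no depth.
- workorder.hand_in(): hands the job in, once; it reports no verdict.
The state is a dict: "clock": time; "joint_pos": joint angles; "joint_velocities": joint speeds; "tau": joint torques, N m; "position": TCP position; "ee_rot": TCP orientation; "ft_force": force on the tool from outside, world axes, zero at the start; "torque": the same for the moment, N m; "grip_width": opening from 0.0 (shut) to 1.0 (fully open).
Only numpy, scipy, OpenCV 4.12 (cv2) and the standard library are available. Lean on these libraries where they do the work, as an engineer would, in place of code of your own. Each camera call takes 0.05 s, during which the arm holds its last target.

### The job

First close every jar in the carrier tray with the lid of its own colour, the lid seated flat on the rim; spare lids are left over. Then push the loaded carrier along the bench, without lifting it, until it sits square and wholly within the white outline of the dark stirrer plate. Only then slide the yellow guard on the control box fully open, press the red start button right down, and slide the guard fully back over the button; at the end all lids are still on and the carrier still on the plate, and the amber jar, spanner and valve have been left alone.

Things in the scene. Friction and masses are not known exactly. Their poses are not given: they have to be found in the camera images.
- carrier: Loose square aluminium carrier tray, 130 x 130 mm, walls 28 mm high and 5 mm thick, floor 5 mm thick, a cross of two dividers making 2 x 2 bays; about 0.45 kg empty, slides on the bench. Too wide to span with a gripper. Origin: centre of its underside; x and y along its sides, z up.
- plate: Dark square stirrer plate with a white outline, 150 x 150 mm over the outline, flush with the bench (nothing sticks up). Origin: its centre, on the bench; x and y along its sides.
- guard (a joint): Yellow safety guard sliding over the control box's start button: 0 = home, covering the button; 0.07 m = fully open, slid along the control box's own -y. Stiff sliding (about 1.5 N), stays where left.
- guard_tab (a point): Centre of the black upright tab on the guard that moves it: 12 mm thick along the slide, 30 mm across it, 26 mm tall; its foot stands on the yellow guard sheet (sheet top 14 mm below this point; 56 mm along the slide, 50 mm across). Steel guide rails run along both sides of the sheet, their tops 1 mm above the sheet's top and 25.5 to 32.5 mm sideways from this point. Axes are the control box's: guard opens along -y.
- start (a joint): Red round start button, 30 mm across, pressed straight down: 0 = up, 0.006 m = fully pressed; about 5 N to press fully, springs back.
- start_top (a point): Centre of the red start button's top face, about 3 mm under the guard sheet when that is home, and 20 mm from the tab along the slide then; nothing covers it when the guard is open.
- station: White control box of the stirrer, fixed, 110 x 180 x 60 mm (x, y, z), button and guard on top (tab reaches 101 mm above the bench). Origin: centre of its underside; the guard slides along its y axis.
- jar_red_rim (a point): Centre of the mouth of the red open jar: outside diameter 47 mm, inside 41 mm, 40 mm tall, standing upright in one of the carrier's bays (any bay, with a few mm of play; the rim is 45 mm above the bench). z up. May be absent.
- lid_red_mid (a point): The loose red lid, upright, this point on its axis half-way up its 35 mm: a steel plug 33 mm across and 8 mm deep below, a red flange 50 mm across and 5 mm thick, and a red round knob 18 mm across and 22 mm tall on top. z up. Seated on a jar, the flange rests on the rim and this point is 9.5 mm above the rim's centre.
- jar_blue_rim (a point): Centre of the mouth of the blue open jar: outside diameter 47 mm, inside 41 mm, 40 mm tall, standing upright in one of the carrier's bays (any bay, with a few mm of play; the rim is 45 mm above the bench). z up. May be absent.
- lid_blue_mid (a point): The loose blue lid, upright, this point on its axis half-way up its 35 mm: a steel plug 33 mm across and 8 mm deep below, a blue flange 50 mm across and 5 mm thick, and a blue round knob 18 mm across and 22 mm tall on top. z up. Seated on a jar, the flange rests on the rim and this point is 9.5 mm above the rim's centre.
- jar_yellow_rim (a point): Centre of the mouth of the yellow open jar: outside diameter 47 mm, inside 41 mm, 40 mm tall, standing upright in one of the carrier's bays (any bay, with a few mm of play; the rim is 45 mm above the bench). z up. May be absent.
- lid_yellow_mid (a point): The loose yellow lid, upright, this point on its axis half-way up its 35 mm: a steel plug 33 mm across and 8 mm deep below, a yellow flange 50 mm across and 5 mm thick, and a yellow round knob 18 mm across and 22 mm tall on top. z up. Seated on a jar, the flange rests on the rim and this point is 9.5 mm above the rim's centre.
- jar_green_rim (a point): Centre of the mouth of the green open jar: outside diameter 47 mm, inside 41 mm, 40 mm tall, standing upright in one of the carrier's bays (any bay, with a few mm of play; the rim is 45 mm above the bench). z up. May be absent.
- lid_green_mid (a point): The loose green lid, upright, this point on its axis half-way up its 35 mm: a steel plug 33 mm across and 8 mm deep below, a green flange 50 mm across and 5 mm thick, and a green round knob 18 mm across and 22 mm tall on top. z up. Seated on a jar, the flange rests on the rim and this point is 9.5 mm above the rim's centre.
- reagent: Bystander: amber reagent jar with white cap, 60 mm across, 75 mm tall, loose; origin at the centre of its underside.
- spanner: Bystander: steel spanner about 180 mm long lying on the bench.
- valve: Bystander: steel needle valve with a green handwheel, 52 mm across, 58 mm tall, loose; origin at the centre of its underside.
Mind the look-alikes: they are no part of the job. Leave any pink look-alike of the part that bears jar_blue_rim alone. What is shaped like the part that bears lid_blue_mid but pink is not meant.

How it is judged:
By the outcome, as a careful person would: the job done as asked, in the order asked, and still so for the second after the job is handed in, with the robot touching nothing.
Of jar_red, jar_blue, jar_yellow, jar_green only 2 to 4 are there at a start; the rules pass over those that are not, and their reading is None.
At some moment in a run one of carrier, lid_red, lid_blue, lid_yellow, lid_green may be knocked a few centimetres aside while the robot is not near it.
It also fails if it takes over 208 s, if anything falls off the work surface, if the arm or the gripper's body presses on something with over 40 N, if the wrist force passes 120 N, or if a joint passes its speed limit or range.

## Working session

There is one attempt and no reset: what is moved stays moved. The work goes in short steps, Python scripts to look and compute and a tool call to move; the robot and the scene stay as the last step left them, time stands still between calls to the robot, and variables do not carry over. Pictures are saved under pics/ and viewed, and the job is handed in when it is done.

Besides the shell and the picture viewer there is one more tool, called after "Request:" as name(argument=value, ...), one argument or row to a line, values as JSON. play_rows: Moves the arm, as the interface text tells. Its arguments: {"type":"object","properties":{"increments":{"type":"string"},"hand":{"type":"number"},"squeeze":{"type":"number"}},"required":["increments"]}

```bash
mkdir -p pics
cat > h.py <<'E'
import numpy as np, cv2
from workcell import get_obs, camera, workorder, manip
def snap(name,tag):
    c=camera(name); np.savez('cal_%s.npz'%name,fov=c['fov_y'],cx=c['cx'],cy=c['cy'],R=c['R'],t=c['t']); cv2.imwrite('pics/%s.png'%tag,c['img']); return c
def cal(name):
    d=np.load('cal_%s.npz'%name); f=192/np.tan(np.radians(float(d['fov']))/2); return f,float(d['cx']),float(d['cy']),d['R'],d['t']
def p2w(name,u,v,z):
    f,cx,cy,R,t=cal(name); d=R.T@np.array([(u-cx)/f,(v-cy)/f,1]); o=-R.T@t; return o+d*(z-o[2])/d[2]
def w2p(name,X):
    f,cx,cy,R,t=cal(name); c=R@np.array(X,float)+t; return cx+f*c[0]/c[2],cy+f*c[1]/c[2]
def crop(src,dst,x0,y0,x1,y1,k):
    im=cv2.imread('pics/%s.png'%src)[y0:y1,x0:x1]; cv2.imwrite('pics/%s.png'%dst,cv2.resize(im,None,fx=k,fy=k,interpolation=cv2.INTER_CUBIC))
E
python3 - <<'E'
from h import *
for n in('scene','top'):
    c=snap(n,n+'0'); f,cx,cy,R,t=cal(n); print(n,f,cx,cy,(-R.T@t).round(3),R.round(3).tolist())
o=get_obs(); print({k:np.round(v,4).tolist() for k,v in o.items()}, manip.finger_overhang)
E
```

```text
scene 379.08363158112263 256.25444734431517 187.57578569929206 [ 1.088 -0.177  0.989] [[0.353, 0.935, -0.002], [0.813, -0.308, -0.494], [-0.463, 0.173, -0.869]]
top 479.6818785759413 258.5816507917478 185.2996358703041 [0.447 0.002 1.173] [[-0.005, -1.0, 0.027], [-0.988, 0.001, -0.152], [0.152, -0.027, -0.988]]
{'clock': 0.1, 'joint_pos': [1.1504, 0.3328, -0.0647, 1.4608, 0.0216, 1.3499, -0.0885], 'joint_velocities': [0.0015, -0.0017, -0.002, -0.0023, 0.0005, -0.0005, -0.0004], 'tau': [0.0026, -62.6744, 0.0497, -39.2433, 0.0162, 0.0068, -0.0], 'position': [0.242, -0.5759, 0.2386], 'ee_rot': [0.3916, 0.5893, -0.3911, 0.5886], 'ft_force': [-0.0302, 0.7258, 0.4853], 'torque': [-0.0291, 0.0326, -0.0107], 'grip_width': 0.9977} 0.008
```

View pics/scene0.png

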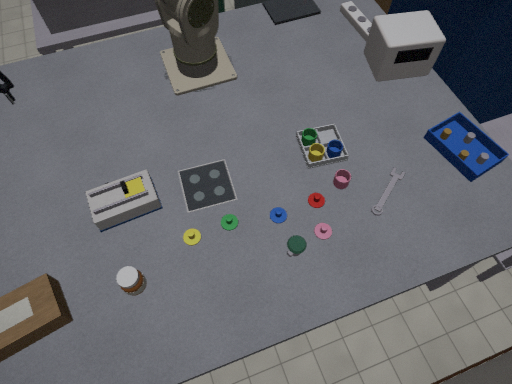

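View pics/top0.png

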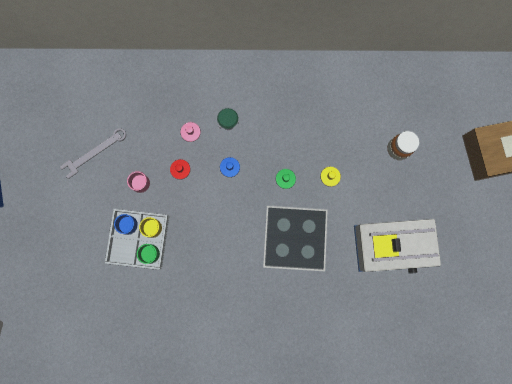

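Run:
```python
from h import *
crop('top0','c1',95,100,255,280,4.4)
crop('top0','c1',95,105,255,275,3.5)
crop('top0','c2',255,155,445,280,4)
```

```text
(no output)
```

View pics/c1.png

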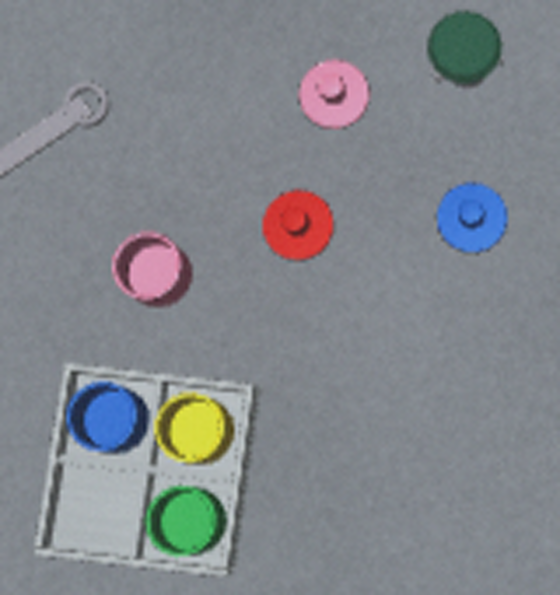

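View pics/c2.png

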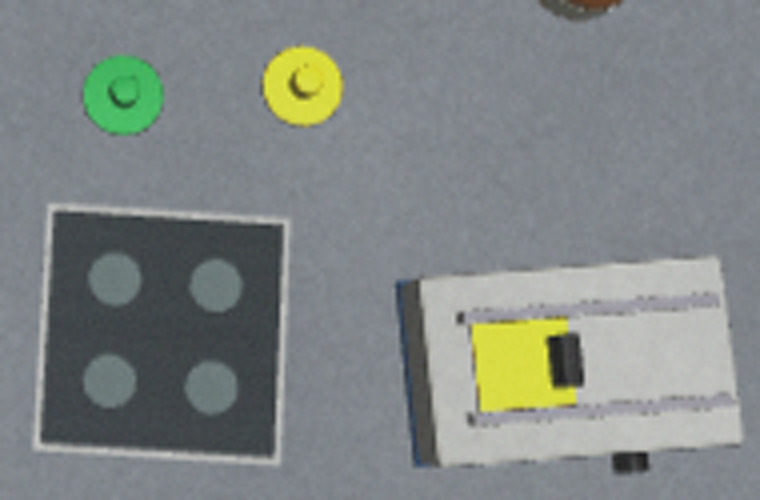

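```bash
cat >> h.py <<'E'
def fitrect(name,pts,z,side):
    # pts in order TL,TR,BR,BL image -> centre, yaw, side lengths
    W=np.array([p2w(name,u,v,z)[:2] for u,v in pts]); c=W.mean(0)
    e=[W[(i+1)%4]-W[i] for i in range(4)]
    print('len',[round(float(np.linalg.norm(x)),4) for x in e])
    a=np.mean([np.exp(4j*np.arctan2(x[1],x[0])) for x in e]); return c,np.angle(a)/4
def blobs(name,img,lo,hi,amin=60):
    hsv=cv2.cvtColor(img,cv2.COLOR_BGR2HSV); m=cv2.inRange(hsv,np.array(lo),np.array(hi))
    n,l,s,c=cv2.connectedComponentsWithStats(m); r=[]
    for i in range(1,n):
        if s[i,4]>=amin:
            cs,_=cv2.findContours((l==i).astype(np.uint8),cv2.RETR_EXTERNAL,cv2.CHAIN_APPROX_NONE)
            q=max(cs,key=len); r.append((cv2.fitEllipse(q),s[i,4]))
    return r
COL=dict(red=([0,150,80],[6,255,255]),blue=([100,130,80],[120,255,255]),yellow=([25,150,80],[35,255,255]),green=([50,150,70],[75,255,255]))
E
python3 - <<'E'
from h import *
im={n:cv2.imread('pics/%s0.png'%n) for n in('top','scene')}
for k,(lo,hi) in COL.items():
  for n in im:
    for (e,a) in blobs(n,im[n],lo,hi): print(k,n,np.round(e[0],1),np.round(e[1],1),a,'as lid',p2w(n,*e[0],.0115)[:2].round(4))
T=lambda p,s,x,y:[(x+a/s-.5+.5/s,y+b/s-.5+.5/s) for a,b in p]
print('carrier',fitrect('top',T([(66,365),(253,386),(228,574),(37,551)],3.5,95,105),.028,.13))
print('plate',fitrect('top',T([(48,205),(289,220),(279,466),(34,450)],4,255,155),0,.15))
print('box',fitrect('top',T([(419,279),(717,257),(743,443),(437,466)],4,255,155),.06,.15))
for nm,p in dict(blue=(107.5,417),yellow=(194.5,428),green=(187,521)).items():
  print('jar',nm,p2w('top',*T([p],3.5,95,105)[0],.045).round(4))
for nm,p in dict(tab=(565,361)).items():
  print(nm,p2w('top',*T([p],4,255,155)[0],.1).round(4))
E
```

```text
red top [179.6 168.9] [18.1 19.2] 291 as lid [0.6666 0.1643]
red scene [315.7 199.9] [13.9 15.5] 176 as lid [0.6674 0.1657]
blue top [229.4 166.7] [18.6 19.3] 308 as lid [0.672  0.0424]
blue top [124.  223.6] [18.9 20.2] 290 as lid [0.5327 0.2948]
blue scene [468.4 143.2] [40.2 81.4] 1445 as lid [0.6544 0.7055]
blue scene [334.9 145.3] [11.1 13.7] 68 as lid [0.5117 0.3056]
blue scene [277.9 214.8] [14.9 16.2] 202 as lid [0.6728 0.0444]
yellow top [330. 176.] [18.4 18.6] 294 as lid [ 0.6486 -0.2059]
yellow top [149.3 226.8] [18.4 19.6] 283 as lid [0.525  0.2341]
yellow top [384.9 245.6] [23.7 26.5] 439 as lid [ 0.4776 -0.3344]
yellow scene [316.4 149.8] [12.5 16. ] 80 as lid [0.5065 0.2436]
yellow scene [132.  186.6] [12.1 17. ] 115 as lid [ 0.4332 -0.3258]
green top [285.4 178.1] [17.5 18.1] 263 as lid [ 0.6434 -0.0954]
green top [148.3 253.2] [14.7 18.2] 224 as lid [0.4621 0.2346]
len [0.1277, 0.1267, 0.1284, 0.1256]
carrier (array([0.49657126, 0.26031954]), np.float64(-0.11501298930285044))
len [0.1489, 0.1496, 0.1485, 0.1488]
plate (array([ 0.4968984 , -0.11849045]), np.float64(-0.06658868642918318))
len [0.1768, 0.108, 0.179, 0.1076]
box (array([ 0.47809822, -0.35461692]), np.float64(0.06915958075039025))
jar blue [0.5299 0.2832 0.045 ]
jar yellow [0.5224 0.2253 0.045 ]
jar green [0.461  0.2285 0.045 ]
tab [ 0.4768 -0.3337  0.1   ]
```

```bash
cat > ov.py <<'E'
from h import *
def rot(a): return np.array([[np.cos(a),-np.sin(a)],[np.sin(a),np.cos(a)]])
def draw(n,im,k,x0,y0,P,color):
    q=np.array([[(u-x0+.5)*k,(v-y0+.5)*k] for u,v in (w2p(n,X) for X in P)])
    cv2.polylines(im,[np.round(q*8).astype(np.int32)],True,color,1,cv2.LINE_AA,3)
def rect(c,a,hx,hy,z): return [np.r_[np.array(c)+rot(a)@np.array(s),z] for s in((hx,hy),(-hx,hy),(-hx,-hy),(hx,-hy))]
def circ(c,r,z): return [np.array([c[0]+r*np.cos(t),c[1]+r*np.sin(t),z]) for t in np.linspace(0,6.28,40)]
E
cat > o1.py <<'E'
from ov import *
def go(car,cara,pl,pla,box,boxa,jars,lids,tab,pre,regs):
  for n,src,(x0,y0,x1,y1),k,out in regs:
    im=cv2.imread('pics/%s.png'%src)[y0:y1,x0:x1]; im=cv2.resize(im,None,fx=k,fy=k,interpolation=cv2.INTER_CUBIC)
    D=lambda P,c=(0,0,255):draw(n,im,k,x0,y0,P,c)
    D(rect(car,cara,.065,.065,.028));D(rect(car,cara,.06,.06,.028),(255,0,255));D(rect(pl,pla,.075,.075,0));D(rect(box,boxa,.055,.09,.06))
    for j in jars: D(circ(j,.0235,.045),(0,0,0))
    for l in lids: D(circ(l,.025,.013),(0,0,0));D(circ(l,.009,.035),(255,255,255))
    D(rect(tab,boxa,.015,.006,.101),(0,0,255))
    cv2.imwrite('pics/%s.png'%out,im)
if __name__=='__main__':
  go((.4966,.2603),-.115,(.4969,-.1185),-.0666,(.4781,-.3546),.069,[(.5299,.2832),(.5224,.2253),(.461,.2285)],[(.672,.0434),(.6486,-.2059),(.6434,-.0954)],(.4768,-.3337),'a',
  [('top','top0',(95,105,255,275),3.5,'o1'),('top','top0',(255,155,445,280),4,'o2'),('scene','scene0',(260,110,360,230),5,'o3'),('scene','scene0',(80,150,250,250),4,'o4')])
E
python3 o1.py
```

```text
(no output)
```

View pics/o1.png

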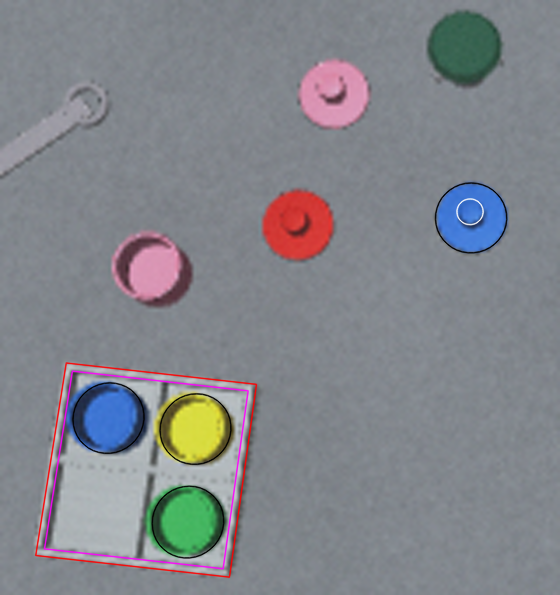

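View pics/o2.png

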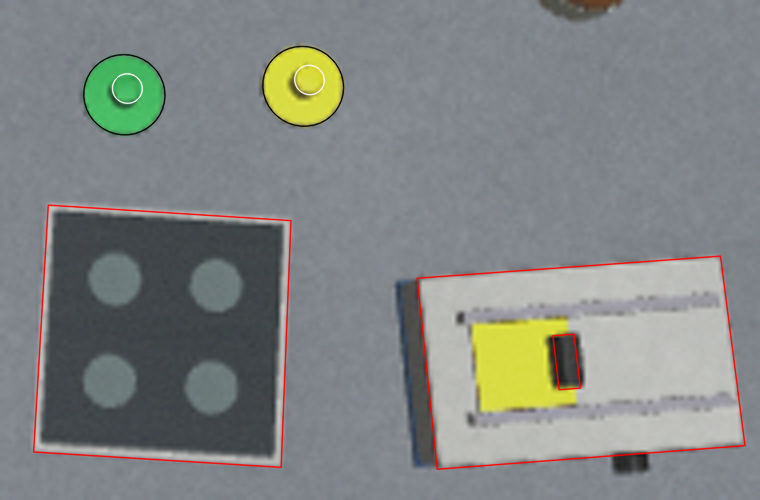

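View pics/o3.png

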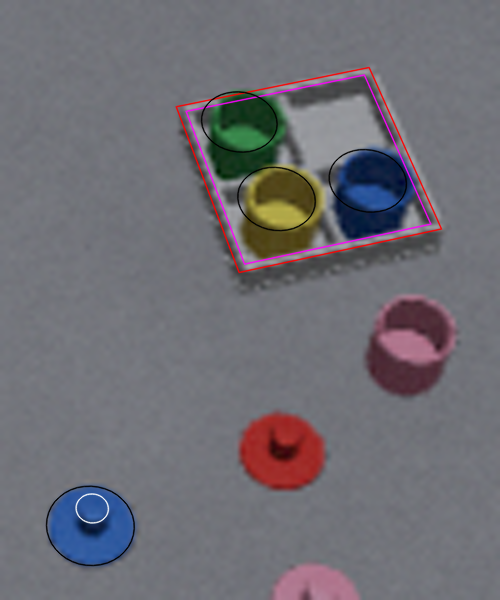

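View pics/o4.png

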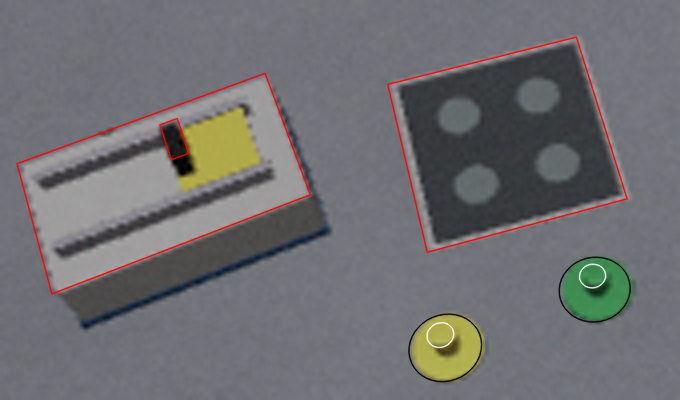

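```bash
cat > o2.py <<'E'
from o1 import *
T=lambda p,s,x,y:(x+p[0]/s-.5+.5/s,y+p[1]/s-.5+.5/s)
J=[p2w('top',*T(p,3.5,95,105),.045)[:2] for p in((103.5,417),(191,428.5),(183.5,522))]
print(np.round(J,4))
J2=[p2w('scene',*T(p,5,260,110),.045)[:2] for p in((374,181),(285,198),(247,125))]
print(np.round(J2,4))
J=(np.array(J)+J2)/2
go((.4956,.2608),-.115,(.4969,-.1185),-.0666,(.4781,-.3546),.069,J,[(.672,.0434),(.6486,-.2059),(.6434,-.0954)],(.4768,-.3345),'a',
  [('top','top0',(95,185,195,275),6,'o5'),('scene','scene0',(290,115,360,175),8,'o6')])
E
python3 o2.py
```

```text
[[0.5299 0.2859]
 [0.5221 0.2276]
 [0.4603 0.2308]]
[[0.5324 0.2868]
 [0.5247 0.2306]
 [0.4659 0.2322]]
```

View pics/o5.png

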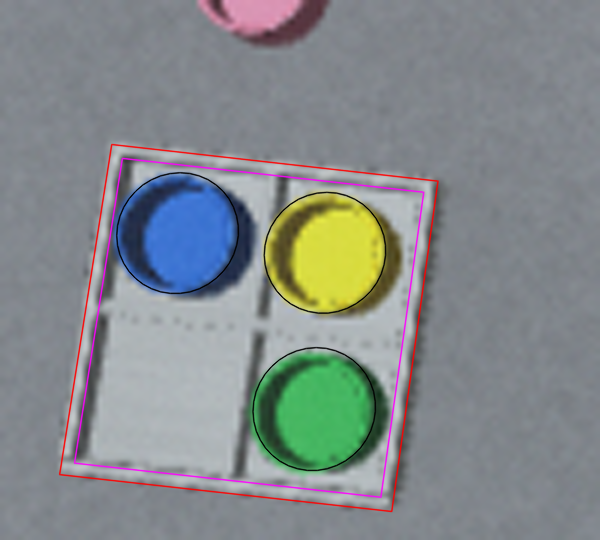

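View pics/o6.png

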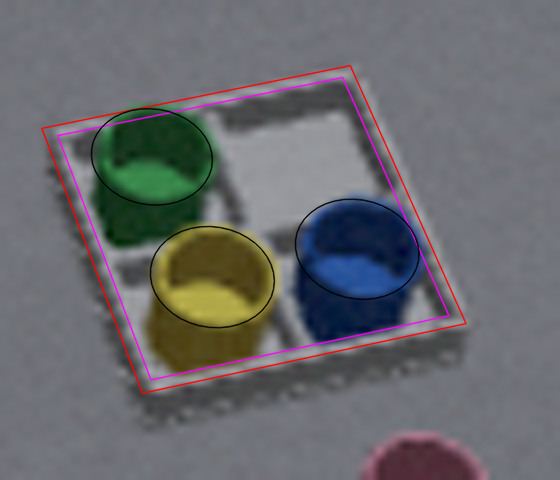

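```bash
cat > nav.py <<'E'
from h import *
from scipy.spatial.transform import Rotation as Ro
def st():
    o=get_obs(); R=Ro.from_quat(o['ee_rot']).as_matrix(); return o,np.array(o['position']),R
def goto(x,y,z,jaw=None,quiet=False):
    o,p,R=st(); a=np.arctan2(R[1,2],R[0,2])
    out='t=%.1f pos %s jaw %.3f F %s w %.2f'%(o['clock'],p.round(4),a,np.round(o['ft_force'],1),o['grip_width'])
    print(out); print('tool x',R[:,0].round(3),'y',R[:,1].round(3),'z',R[:,2].round(3))
    d=np.array([x,y,z])-p
    if jaw is not None:
        t=(jaw-a+np.pi/2)%np.pi-np.pi/2   # world yaw change
        turn=t*np.sign(R[2,0]); R2=Ro.from_rotvec([0,0,t]).as_matrix()@R
        print('turn %.3f'%turn,' (alt %.3f)'%(turn-np.sign(turn)*np.pi),'joint7 %.2f'%o['joint_pos'][6],'then shift',(R2.T@d).round(4))
    print('shift now',(R.T@d).round(4))
if __name__=='__main__':
    import sys; goto(*[float(v) for v in sys.argv[1:]])
E
python3 nav.py .6486 -.2059 .15 .67; python3 nav.py .6486 -.2059 .15 -.9
```

```text
t=0.1 pos [ 0.242  -0.5759  0.2386] jaw -1.173 F [-0.   0.7  0.5] w 1.00
tool x [-0.001  0.001 -1.   ] y [ 0.922  0.387 -0.   ] z [ 0.387 -0.922 -0.001]
turn 1.299  (alt -1.843) joint7 -0.09 then shift [ 0.0893 -0.0375 -0.5483]
shift now [ 0.0888  0.5182 -0.1834]
t=0.1 pos [ 0.242  -0.5759  0.2386] jaw -1.173 F [-0.   0.7  0.5] w 1.00
tool x [-0.001  0.001 -1.   ] y [ 0.922  0.387 -0.   ] z [ 0.387 -0.922 -0.001]
turn -0.273  (alt 2.869) joint7 -0.09 then shift [ 0.0886  0.5485 -0.037 ]
shift now [ 0.0888  0.5182 -0.1834]
```

Request:
play_rows(
  increments="0 0 0 -0.14;0 0 0 -0.14;0 0.05 0 0;0 0.05 0 0;0 0.05 0 0;0 0.05 0 0;0 0.05 0 0;0 0.05 0 0;0 0.05 0 0;0 0.05 0 0;0 0.05 0 0;0 0.05 0 0;0 0 -0.02 0;0 0 -0.018 0;0 0 0 0",
  hand=0.1,
  squeeze=40,
)

```text
clock: 1.6
position: [0.6044, -0.2208, 0.2275]
ee_rot: [0.304, 0.645, -0.301, 0.633]
ft_force: [0.6, 0.3, 0.2]
grip_width: 0.449
```

```bash
python3 nav.py .6486 -.2059 .1 -.9
```

```text
t=1.6 pos [ 0.6044 -0.2208  0.2275] jaw -0.883 F [0.6 0.3 0.2] w 0.45
tool x [-0.014  0.012 -1.   ] y [ 0.773  0.635 -0.003] z [ 0.635 -0.773 -0.018]
turn 0.017  (alt -3.125) joint7 -0.69 then shift [0.1271 0.0442 0.018 ]
shift now [0.1271 0.044  0.0188]
```

Request:
play_rows(
  increments="0.04 0.022 0.01 0;0.04 0.022 0.009 0;0.03 0 0 0;0 0 0 0;0 0 0 0",
)

```text
clock: 2.1
position: [0.651, -0.2097, 0.1151]
ee_rot: [0.304, 0.644, -0.302, 0.634]
ft_force: [-0.3, 0.9, 0.1]
grip_width: 0.45
```

```bash
python3 nav.py .6486 -.2059 .06 -.9;python3 -c "
from h import *
snap('top','t1');crop('t1','t1c',280,130,400,230,5);snap('scene','s1');crop('s1','s1c',130,180,270,280,5)"
```

```text
t=2.1 pos [ 0.651  -0.2097  0.1151] jaw -0.887 F [-0.3  0.9  0.1] w 0.45
tool x [-0.012  0.009 -1.   ] y [ 0.775  0.632 -0.004] z [ 0.632 -0.775 -0.014]
turn 0.013  (alt -3.128) joint7 -0.76 then shift [ 0.0551  0.0007 -0.0037]
shift now [ 0.0551  0.0008 -0.0037]
```

View pics/t1c.png

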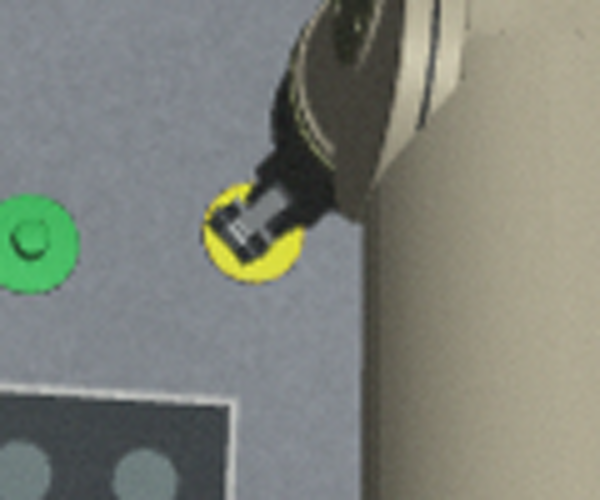

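View pics/s1c.png

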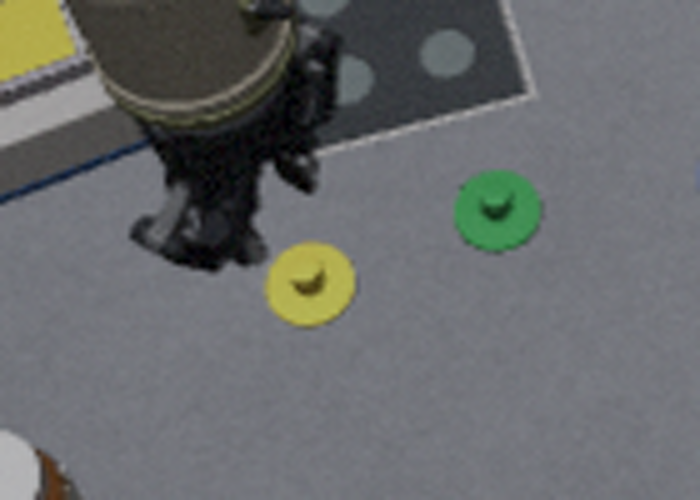

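Request:
play_rows(
  increments="0.03 0 -0.004 0;0.02 0 0 0;0.01 0 0 0;0.01 0 0 0;0.005 0 0 0;0 0 0 0",
)

```text
clock: 2.8
position: [0.6526, -0.2107, 0.0498]
ee_rot: [0.306, 0.637, -0.303, 0.639]
ft_force: [-0.4, 0.8, -0.3]
grip_width: 0.447
```

```bash
python3 nav.py .6486 -.2059 .024 -.9
```

```text
t=2.8 pos [ 0.6526 -0.2107  0.0498] jaw -0.891 F [-0.4  0.8 -0.3] w 0.45
tool x [ 0.004  0.002 -1.   ] y [0.778 0.629 0.004] z [ 0.629 -0.778  0.001]
turn 0.009  (alt -3.132) joint7 -0.78 then shift [ 0.0258 -0.0002 -0.0063]
shift now [ 0.0258 -0.0002 -0.0063]
```

Request:
play_rows(
  increments="0.005 0 -0.006 0;0.01 0 -0.002 0;0.005 0 0 0;0 0 0 0",
)

```text
clock: 3.2
position: [0.6481, -0.204, 0.03]
ee_rot: [0.306, 0.636, -0.303, 0.64]
ft_force: [-0.7, -0.0, 0.2]
grip_width: 0.447
```

```bash
python3 nav.py .6486 -.2059 .024 -.9
```

```text
t=3.2 pos [ 0.6481 -0.204   0.03  ] jaw -0.891 F [-0.7 -0.   0.2] w 0.45
tool x [ 0.006  0.001 -1.   ] y [0.778 0.629 0.006] z [ 0.629 -0.778  0.003]
turn 0.009  (alt -3.132) joint7 -0.79 then shift [ 0.006  -0.0009  0.0018]
shift now [ 0.006  -0.0009  0.0018]
```

Request:
play_rows(
  increments="0.003 -0.001 0.002 0;0.003 0 0 0;0 0 0 0;0 0 0 0",
)

```text
clock: 3.6
position: [0.6489, -0.2066, 0.0236]
ee_rot: [0.306, 0.636, -0.303, 0.64]
ft_force: [0.7, -0.5, -0.0]
grip_width: 0.448
```

Request:
play_rows(
  increments="0 0 0 0;0 0 0 0;0 0 0 0;0 0 0 0;0 0 0 0;0 0 0 0",
  hand=1,
)

```text
clock: 4.2
position: [0.6492, -0.2067, 0.0241]
ee_rot: [0.306, 0.636, -0.303, 0.64]
ft_force: [0.4, -0.1, -0.7]
grip_width: 0.192
```

Request:
play_rows(
  increments="-0.02 0 0 0;-0.04 0 0 0;-0.05 0 0 0;-0.03 0 0 0;0 0 0 0",
)

```text
clock: 4.7
position: [0.6469, -0.2063, 0.1671]
ee_rot: [0.306, 0.638, -0.303, 0.639]
ft_force: [0.2, -1.0, -0.2]
grip_width: 0.189
```

```bash
python3 nav.py .523 .229 .16 -.9;python3 -c "
from h import *
snap('scene','s2');crop('s2','s2c',100,130,270,280,4)"
```

```text
t=4.7 pos [ 0.6469 -0.2063  0.1671] jaw -0.891 F [ 0.2 -1.  -0.2] w 0.19
tool x [ 0.003  0.003 -1.   ] y [0.777 0.629 0.004] z [ 0.629 -0.777 -0.   ]
turn 0.009  (alt -3.132) joint7 -0.76 then shift [ 0.0078  0.1735 -0.418 ]
shift now [ 0.0078  0.1774 -0.4163]
```

View pics/s2c.png

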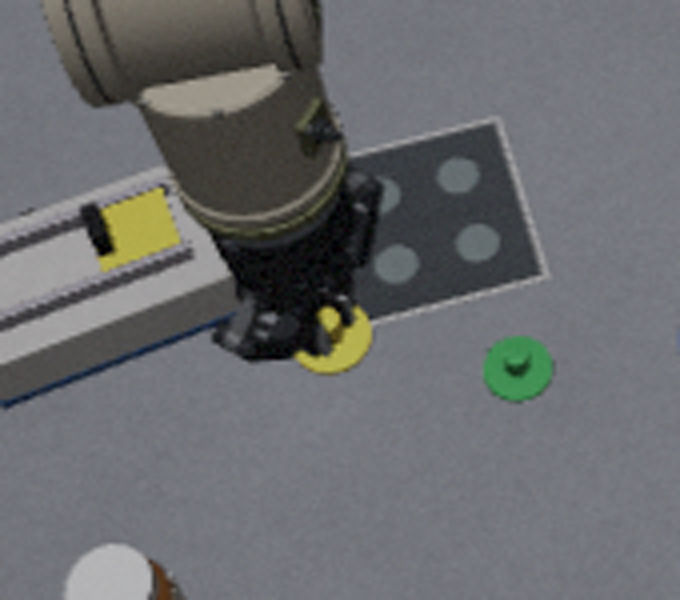

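Request:
play_rows(
  increments="0 0.017 -0.04 0;0 0.017 -0.04 0;0 0.017 -0.04 0;0 0.017 -0.04 0;0 0.017 -0.04 0;0 0.017 -0.04 0;0 0.017 -0.04 0;0 0.017 -0.04 0;0 0.017 -0.04 0;0 0.017 -0.04 0;0 0.017 -0.02 0;0 0 0 0;0 0 0 0",
)

```text
clock: 6.05
position: [0.5128, 0.2509, 0.1458]
ee_rot: [0.301, 0.646, -0.309, 0.63]
ft_force: [-0.8, -0.3, -0.2]
grip_width: 0.189
```

```bash
python3 nav.py .523 .229 .12 -.9
```

```text
t=6.0 pos [0.5128 0.2509 0.1458] jaw -0.893 F [-0.8 -0.3 -0.2] w 0.19
tool x [-0.025 -0.001 -1.   ] y [ 0.779  0.627 -0.02 ] z [ 0.627 -0.779 -0.015]
turn 0.007  (alt -3.134) joint7 -1.57 then shift [ 0.0256 -0.0051  0.0239]
shift now [ 0.0256 -0.0053  0.0238]
```

Request:
play_rows(
  increments="0.01 -0.003 0.012 0;0.01 -0.002 0.01 0;0.005 0 0 0;0 0 0 0;0 0 0 0",
)

```text
clock: 6.55
position: [0.5235, 0.222, 0.1154]
ee_rot: [0.302, 0.645, -0.314, 0.628]
ft_force: [0.2, 0.2, 0.1]
grip_width: 0.192
```

```bash
python3 nav.py .523 .229 .12 -.9;python3 -c "
from h import *
snap('scene','s3');crop('s3','s3c',260,70,380,200,4.5);snap('top','t3');crop('t3','t3c',90,100,250,290,3)"
```

```text
t=6.5 pos [0.5235 0.222  0.1154] jaw -0.901 F [0.2 0.2 0.1] w 0.19
tool x [-0.028 -0.005 -1.   ] y [ 0.783  0.621 -0.025] z [ 0.621 -0.784 -0.014]
turn -0.001  (alt 3.141) joint7 -1.53 then shift [-0.0046  0.0039 -0.0058]
shift now [-0.0046  0.0039 -0.0059]
```

View pics/s3c.png

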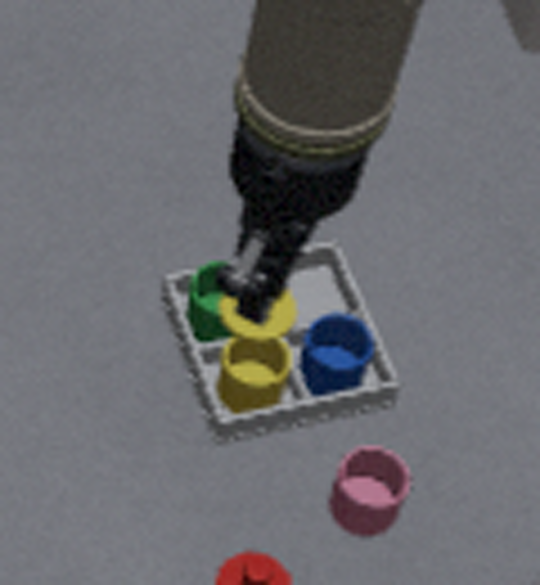

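View pics/t3c.png

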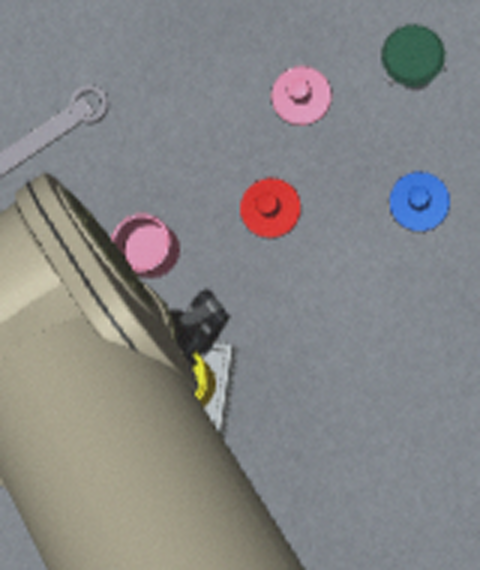

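Request:
play_rows(
  increments="0.01 0.004 -0.006 0;0.01 0 0 0;0.005 0 0 0;0 0 0 0;0 0 0 0",
)

```text
clock: 7.15
position: [0.5215, 0.2319, 0.0888]
ee_rot: [0.301, 0.645, -0.312, 0.629]
ft_force: [0.3, -0.1, 0.1]
grip_width: 0.192
```

```bash
python3 nav.py .523 .229 .0611 -.9
```

```text
t=7.2 pos [0.5215 0.2319 0.0888] jaw -0.898 F [ 0.3 -0.1  0.1] w 0.19
tool x [-0.028 -0.004 -1.   ] y [ 0.781  0.624 -0.024] z [ 0.623 -0.782 -0.014]
turn 0.002  (alt -3.139) joint7 -1.56 then shift [ 0.0277 -0.      0.0036]
shift now [ 0.0277 -0.      0.0036]
```

Request:
play_rows(
  increments="0.006 0 0.003 0;0.006 0 0 0;0.004 0 0 0;0 0 0 0",
)

```text
clock: 7.55
position: [0.5234, 0.229, 0.0717]
ee_rot: [0.302, 0.645, -0.312, 0.629]
ft_force: [1.0, 0.2, 0.4]
grip_width: 0.194
```

```bash
python3 nav.py .523 .229 .0611 -.9; python3 -c "
from h import *
snap('scene','s4');crop('s4','s4c',280,90,370,180,6)"
```

```text
t=7.5 pos [0.5234 0.229  0.0717] jaw -0.898 F [1.  0.2 0.4] w 0.19
tool x [-0.027 -0.004 -1.   ] y [ 0.782  0.623 -0.023] z [ 0.623 -0.782 -0.014]
turn 0.002  (alt -3.140) joint7 -1.57 then shift [ 0.0106 -0.0001 -0.0001]
shift now [ 0.0106 -0.0001 -0.0001]
```

View pics/s4c.png

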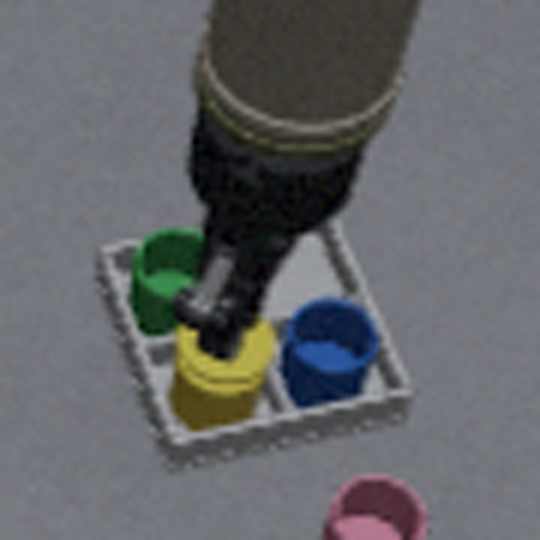

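Request:
play_rows(
  increments="0.005 0 0 0;0.003 0 0 0;0.002 0 0 0;0 0 0 0",
)

```text
clock: 8.0
position: [0.5235, 0.2293, 0.0615]
ee_rot: [0.302, 0.645, -0.312, 0.629]
ft_force: [0.2, -0.1, -0.6]
grip_width: 0.189
```

```bash
python3 nav.py .523 .229 .0611 -.9
```

```text
t=8.0 pos [0.5235 0.2293 0.0615] jaw -0.898 F [ 0.2 -0.1 -0.6] w 0.19
tool x [-0.026 -0.003 -1.   ] y [ 0.782  0.623 -0.022] z [ 0.623 -0.782 -0.014]
turn 0.002  (alt -3.140) joint7 -1.57 then shift [ 0.0005 -0.0006 -0.0001]
shift now [ 0.0005 -0.0006 -0.0001]
```

Plug inside with no side force; a touch lower, then release to about 40 mm.

Request:
play_rows(
  increments="0.001 0 0 0;0 0 0 0",
)

```text
clock: 8.2
position: [0.5242, 0.2296, 0.0614]
ee_rot: [0.302, 0.644, -0.311, 0.63]
ft_force: [-0.8, -0.2, 0.7]
grip_width: 0.194
```

Request:
play_rows(
  increments="0 0 0 0;0 0 0 0;0 0 0 0;0 0 0 0",
  hand=0.1,
)

```text
clock: 8.6
position: [0.5242, 0.2296, 0.0614]
ee_rot: [0.302, 0.644, -0.311, 0.63]
ft_force: [-0.4, 0.2, -0.0]
grip_width: 0.451
```

Request:
play_rows(
  increments="-0.01 0 0 0;-0.02 0 0 0;-0.03 0 0 0;-0.03 0 0 0;0 0 0 0",
)

```text
clock: 9.1
position: [0.5258, 0.23, 0.1565]
ee_rot: [0.302, 0.645, -0.311, 0.629]
ft_force: [-0.1, 0.3, -0.5]
grip_width: 0.454
```

```bash
python3 nav.py .6434 -.0954 .12 -.9
```

```text
t=9.1 pos [0.5258 0.23   0.1565] jaw -0.897 F [-0.1  0.3 -0.5] w 0.45
tool x [-0.026 -0.003 -1.   ] y [ 0.781  0.624 -0.022] z [ 0.624 -0.782 -0.014]
turn 0.003  (alt -3.139) joint7 -1.53 then shift [ 0.0343 -0.1095  0.3285]
shift now [ 0.0343 -0.1103  0.3282]
```

Request:
play_rows(
  increments="0 -0.013 0.04 0;0 -0.013 0.04 0;0 -0.013 0.04 0;0 -0.013 0.04 0;0 -0.013 0.04 0;0 -0.013 0.04 0;0 -0.013 0.03 0;0 -0.01 0.02 0;0 -0.005 0.01 0;0 0 0 0;0 0 0 0",
)

```text
clock: 10.2
position: [0.6337, -0.0784, 0.1573]
ee_rot: [0.301, 0.645, -0.308, 0.631]
ft_force: [-0.1, 0.0, -0.1]
grip_width: 0.45
```

```bash
python3 nav.py .6434 -.0954 .06 -.9; python3 -c "
from h import *
snap('scene','s5');crop('s5','s5c',180,110,360,260,4)"
```

```text
t=10.2 pos [ 0.6337 -0.0784  0.1573] jaw -0.891 F [-0.1  0.  -0.1] w 0.45
tool x [-0.023  0.    -1.   ] y [ 0.778  0.629 -0.018] z [ 0.628 -0.778 -0.014]
turn 0.009  (alt -3.133) joint7 -0.97 then shift [ 0.097  -0.0012  0.0207]
shift now [ 0.097  -0.0014  0.0207]
```

View pics/s5c.png

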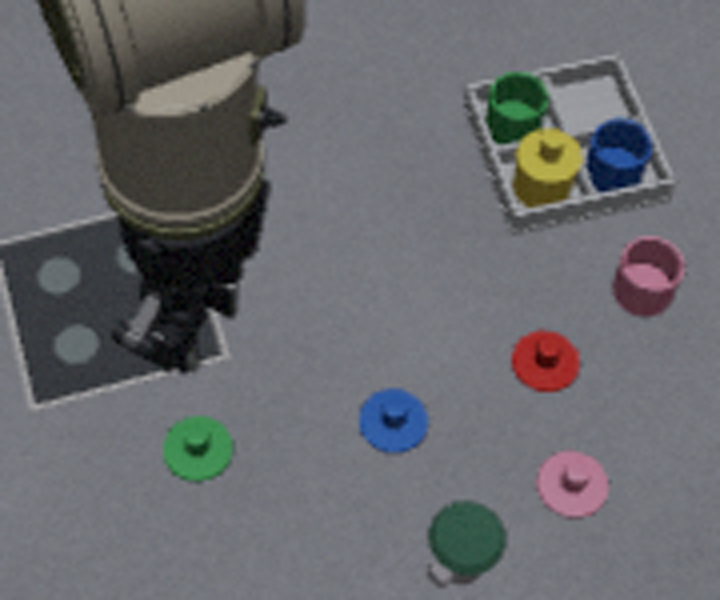

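Request:
play_rows(
  increments="0.02 -0.001 0.01 0;0.03 0 0.008 0;0.02 0 0.002 0;0.01 0 0 0;0.005 0 0 0;0 0 0 0",
)

```text
clock: 10.85
position: [0.6449, -0.0835, 0.0723]
ee_rot: [0.299, 0.647, -0.302, 0.634]
ft_force: [-0.5, 0.5, 0.3]
grip_width: 0.448
```

```bash
python3 nav.py .6434 -.0954 .024 -.9
```

```text
t=10.8 pos [ 0.6449 -0.0835  0.0723] jaw -0.878 F [-0.5  0.5  0.3] w 0.45
tool x [-0.019  0.003 -1.   ] y [ 0.769  0.639 -0.012] z [ 0.639 -0.769 -0.014]
turn 0.022  (alt -3.120) joint7 -0.97 then shift [ 0.0482 -0.008   0.0091]
shift now [ 0.0482 -0.0082  0.0089]
```

Request:
play_rows(
  increments="0.01 -0.006 0.007 0.01;0.01 -0.002 0.002 0;0.005 0 0 0;0 0 0 0",
)

```text
clock: 11.25
position: [0.6452, -0.0962, 0.0477]
ee_rot: [0.302, 0.644, -0.305, 0.633]
ft_force: [0.4, -0.7, -0.1]
grip_width: 0.451
```

```bash
python3 nav.py .6434 -.0954 .024 -.9
```

```text
t=11.2 pos [ 0.6452 -0.0962  0.0477] jaw -0.888 F [ 0.4 -0.7 -0.1] w 0.45
tool x [-0.015  0.003 -1.   ] y [ 0.776  0.631 -0.01 ] z [ 0.631 -0.776 -0.012]
turn 0.012  (alt -3.130) joint7 -0.97 then shift [ 0.0238 -0.0007 -0.0014]
shift now [ 0.0238 -0.0006 -0.0014]
```

Request:
play_rows(
  increments="0.01 -0.001 -0.001 0;0.008 0 0 0;0.003 0 0 0;0 0 0 0;0 0 0 0",
)

```text
clock: 11.75
position: [0.6433, -0.0957, 0.0249]
ee_rot: [0.302, 0.644, -0.305, 0.633]
ft_force: [-0.3, -0.4, 0.2]
grip_width: 0.45
```

```bash
python3 nav.py .6434 -.0954 .024 -.9
```

```text
t=11.8 pos [ 0.6433 -0.0957  0.0249] jaw -0.888 F [-0.3 -0.4  0.2] w 0.45
tool x [-0.015  0.003 -1.   ] y [ 0.776  0.631 -0.01 ] z [ 0.631 -0.776 -0.012]
turn 0.012  (alt -3.130) joint7 -0.97 then shift [ 0.0009  0.0002 -0.0002]
shift now [ 0.0009  0.0002 -0.0002]
```

Request:
play_rows(
  increments="0.001 0 0 0;0 0 0 0;0 0 0 0;0 0 0 0;0 0 0 0;0 0 0 0;0 0 0 0",
  hand=1,
)

```text
clock: 12.45
position: [0.644, -0.0956, 0.0249]
ee_rot: [0.303, 0.643, -0.305, 0.634]
ft_force: [0.9, 0.5, -1.4]
grip_width: 0.189
```

Request:
play_rows(
  increments="-0.02 0 0 0;-0.04 0 0 0;-0.04 0 0 0;-0.02 0 0 0;0 0 0 0",
)

```text
clock: 12.95
position: [0.6446, -0.0958, 0.1476]
ee_rot: [0.302, 0.645, -0.305, 0.633]
ft_force: [0.1, -0.5, -1.1]
grip_width: 0.188
```

```bash
python3 nav.py .462 .2315 .15 -.9
```

```text
t=12.9 pos [ 0.6446 -0.0958  0.1476] jaw -0.888 F [ 0.1 -0.5 -1.1] w 0.19
tool x [-0.017  0.003 -1.   ] y [ 0.776  0.631 -0.011] z [ 0.631 -0.776 -0.013]
turn 0.012  (alt -3.130) joint7 -0.94 then shift [ 0.0019  0.0605 -0.3698]
shift now [ 0.0018  0.0649 -0.3691]
```

Request:
play_rows(
  increments="0 0.008 -0.04 0;0 0.008 -0.04 0;0 0.008 -0.04 0;0 0.008 -0.04 0;0 0.008 -0.04 0;0 0.008 -0.04 0;0 0.008 -0.04 0;0 0.008 -0.03 0;0 0 -0.02 0;0 0 -0.01 0;0 0 0 0;0 0 0 0",
)

```text
clock: 14.15
position: [0.4696, 0.2155, 0.1397]
ee_rot: [0.3, 0.646, -0.309, 0.63]
ft_force: [0.1, -0.6, -1.8]
grip_width: 0.191
```

```bash
python3 nav.py .462 .2315 .11 -.9
```

```text
t=14.2 pos [0.4696 0.2155 0.1397] jaw -0.891 F [ 0.1 -0.6 -1.8] w 0.19
tool x [-0.027 -0.001 -1.   ] y [ 0.778  0.628 -0.021] z [ 0.628 -0.778 -0.016]
turn 0.009  (alt -3.133) joint7 -1.52 then shift [ 0.0299  0.0046 -0.0168]
shift now [ 0.0299  0.0048 -0.0167]
```

Request:
play_rows(
  increments="0.01 0.003 -0.01 0;0.01 0.002 -0.006 0;0.008 0 0 0;0 0 0 0;0 0 0 0",
)

```text
clock: 14.65
position: [0.4636, 0.2289, 0.1077]
ee_rot: [0.302, 0.646, -0.311, 0.628]
ft_force: [0.8, -0.4, 0.1]
grip_width: 0.188
```

```bash
python3 nav.py .462 .2315 .085 -.9
```

```text
t=14.7 pos [0.4636 0.2289 0.1077] jaw -0.897 F [ 0.8 -0.4  0.1] w 0.19
tool x [-0.029 -0.002 -1.   ] y [ 0.781  0.624 -0.023] z [ 0.624 -0.781 -0.016]
turn 0.003  (alt -3.138) joint7 -1.57 then shift [ 0.0227  0.0009 -0.0027]
shift now [ 0.0227  0.0009 -0.0027]
```

Request:
play_rows(
  increments="0.012 0.001 -0.003 0;0.008 0 0 0;0.003 0 0 0;0 0 0 0;0 0 0 0",
)

```text
clock: 15.15
position: [0.4621, 0.2315, 0.0826]
ee_rot: [0.302, 0.646, -0.312, 0.628]
ft_force: [0.8, 0.8, -0.7]
grip_width: 0.184
```

```bash
python3 nav.py .462 .2315 .0619 -.9; python3 -c "
from h import *
snap('scene','s6');crop('s6','s6c',280,90,370,180,6)"
```

```text
t=15.2 pos [0.4621 0.2315 0.0826] jaw -0.898 F [ 0.8  0.8 -0.7] w 0.18
tool x [-0.029 -0.002 -1.   ] y [ 0.782  0.623 -0.024] z [ 0.623 -0.782 -0.016]
turn 0.002  (alt -3.139) joint7 -1.60 then shift [0.0207 0.0004 0.0003]
shift now [0.0207 0.0004 0.0003]
```

View pics/s6c.png

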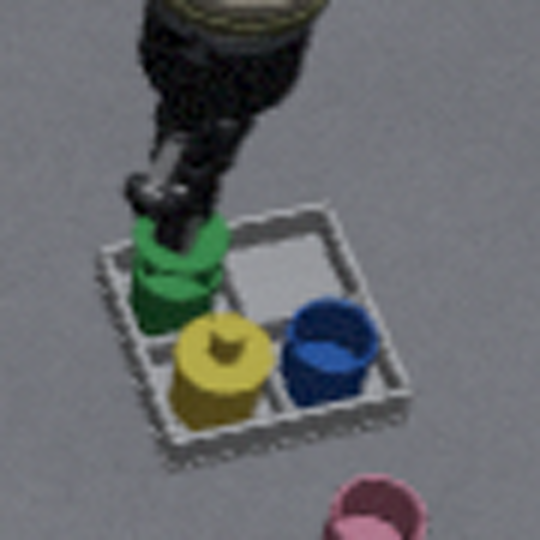

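Request:
play_rows(
  increments="0.008 0 0 0;0.007 0 0 0;0.004 0 0 0;0.001 0 0 0;0 0 0 0;0 0 0 0",
)

```text
clock: 15.8
position: [0.462, 0.2315, 0.0614]
ee_rot: [0.302, 0.645, -0.312, 0.629]
ft_force: [-1.0, -0.2, -0.7]
grip_width: 0.191
```

```bash
python3 nav.py .462 .2315 .0619 -.9
```

```text
t=15.8 pos [0.462  0.2315 0.0614] jaw -0.898 F [-1.  -0.2 -0.7] w 0.19
tool x [-0.027 -0.002 -1.   ] y [ 0.782  0.623 -0.022] z [ 0.623 -0.782 -0.016]
turn 0.002  (alt -3.140) joint7 -1.61 then shift [-0.0005  0.      0.    ]
shift now [-0.0005  0.      0.    ]
```

Request:
play_rows(
  increments="0 0 0 0;0 0 0 0;0 0 0 0;0 0 0 0",
  hand=0.1,
)

```text
clock: 16.2
position: [0.4623, 0.2317, 0.0619]
ee_rot: [0.302, 0.645, -0.311, 0.629]
ft_force: [-0.1, 0.2, 0.3]
grip_width: 0.449
```

Request:
play_rows(
  increments="-0.01 0 0 0;-0.02 0 0 0;-0.03 0 0 0;-0.03 0 0 0;0 0 0 0",
)

```text
clock: 16.7
position: [0.4642, 0.2321, 0.1575]
ee_rot: [0.302, 0.646, -0.311, 0.629]
ft_force: [0.1, -0.0, 0.1]
grip_width: 0.448
```

```bash
python3 nav.py .6722 .0434 .12 -.9
```

```text
t=16.7 pos [0.4642 0.2321 0.1575] jaw -0.897 F [ 0.1 -0.   0.1] w 0.45
tool x [-0.028 -0.001 -1.   ] y [ 0.781  0.624 -0.022] z [ 0.624 -0.781 -0.016]
turn 0.003  (alt -3.139) joint7 -1.55 then shift [0.0319 0.0463 0.2777]
shift now [0.0319 0.0455 0.2778]
```

Request:
play_rows(
  increments="0 0.008 0.04 0;0 0.008 0.04 0;0 0.008 0.04 0;0 0.008 0.04 0;0 0.008 0.04 0;0 0.005 0.04 0;0 0 0.03 0;0 0 0.01 0;0 0 0 0;0 0 0 0",
)

```text
clock: 17.7
position: [0.6812, 0.0373, 0.1551]
ee_rot: [0.301, 0.646, -0.308, 0.63]
ft_force: [0.2, 0.5, -0.1]
grip_width: 0.45
```

```bash
python3 nav.py .6722 .0434 .06 -.9; python3 -c "
from h import *
snap('scene','s7');crop('s7','s7c',210,110,360,250,4);snap('top','t7');crop('t7','t7c',90,100,300,290,3)"
```

```text
t=17.7 pos [0.6812 0.0373 0.1551] jaw -0.891 F [ 0.2  0.5 -0.1] w 0.45
tool x [-0.024  0.    -1.   ] y [ 0.778  0.629 -0.019] z [ 0.628 -0.778 -0.015]
turn 0.009  (alt -3.133) joint7 -1.16 then shift [ 0.0953 -0.0015 -0.0089]
shift now [ 0.0953 -0.0014 -0.009 ]
```

View pics/s7c.png

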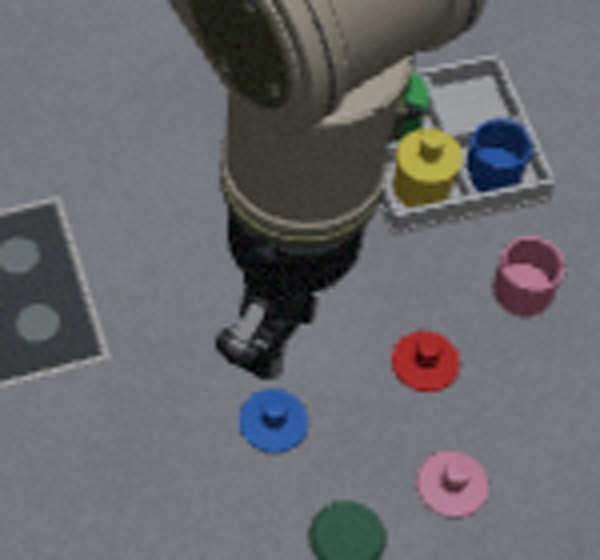

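View pics/t7c.png

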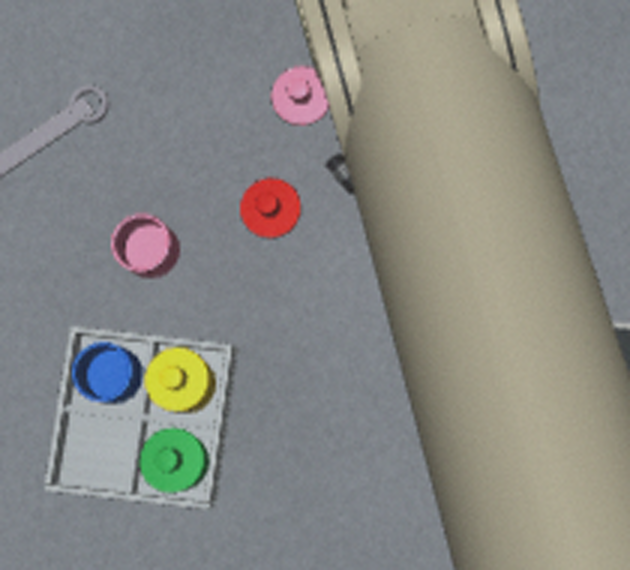

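Request:
play_rows(
  increments="0.02 -0.001 -0.004 0;0.03 0 -0.003 0;0.02 0 0 0;0.01 0 0 0;0.005 0 0 0;0 0 0 0;0 0 0 0",
)

```text
clock: 18.5
position: [0.6722, 0.0517, 0.0729]
ee_rot: [0.299, 0.646, -0.303, 0.633]
ft_force: [-0.7, -0.3, 0.9]
grip_width: 0.449
```

```bash
python3 nav.py .6722 .0434 .024 -.9
```

```text
t=18.5 pos [0.6722 0.0517 0.0729] jaw -0.880 F [-0.7 -0.3  0.9] w 0.45
tool x [-0.018  0.003 -1.   ] y [ 0.77   0.637 -0.012] z [ 0.637 -0.771 -0.014]
turn 0.020  (alt -3.121) joint7 -1.20 then shift [ 0.0488 -0.0046  0.0072]
shift now [ 0.0488 -0.0047  0.0071]
```

Request:
play_rows(
  increments="0.01 -0.004 0.006 0.01;0.01 -0.001 0.001 0;0.008 0 0 0;0 0 0 0;0 0 0 0",
)

```text
clock: 19.0
position: [0.6735, 0.0417, 0.0441]
ee_rot: [0.303, 0.643, -0.307, 0.633]
ft_force: [0.1, 0.1, -0.7]
grip_width: 0.45
```

```bash
python3 nav.py .6722 .0434 .024 -.9
```

```text
t=19.0 pos [0.6735 0.0417 0.0441] jaw -0.892 F [ 0.1  0.1 -0.7] w 0.45
tool x [-0.016  0.003 -1.   ] y [ 0.778  0.628 -0.011] z [ 0.628 -0.778 -0.012]
turn 0.008  (alt -3.134) joint7 -1.20 then shift [ 0.0202  0.0003 -0.0019]
shift now [ 0.0202  0.0003 -0.0019]
```

Request:
play_rows(
  increments="0.008 0 -0.002 0;0.007 0 0 0;0.003 0 0 0;0.001 0 0 0;0 0 0 0",
)

```text
clock: 19.5
position: [0.6717, 0.0441, 0.0235]
ee_rot: [0.303, 0.643, -0.306, 0.633]
ft_force: [0.9, -0.4, 0.8]
grip_width: 0.449
```

```bash
python3 nav.py .6722 .0434 .024 -.9
```

```text
t=19.5 pos [0.6717 0.0441 0.0235] jaw -0.891 F [ 0.9 -0.4  0.8] w 0.45
tool x [-0.016  0.003 -1.   ] y [ 0.778  0.628 -0.01 ] z [ 0.628 -0.778 -0.012]
turn 0.009  (alt -3.133) joint7 -1.21 then shift [-0.0005 -0.0001  0.0008]
shift now [-0.0005 -0.0001  0.0008]
```

Request:
play_rows(
  increments="0 0 0 0;0 0 0 0;0 0 0 0;0 0 0 0;0 0 0 0;0 0 0 0",
  hand=1,
)

```text
clock: 20.1
position: [0.6723, 0.0441, 0.0245]
ee_rot: [0.304, 0.643, -0.306, 0.633]
ft_force: [0.5, 1.1, -1.2]
grip_width: 0.194
```

Request:
play_rows(
  increments="-0.02 0 0 0;-0.04 0 0 0;-0.04 0 0 0;-0.02 0 0 0;0 0 0 0",
)

```text
clock: 20.6
position: [0.6729, 0.0436, 0.147]
ee_rot: [0.303, 0.644, -0.307, 0.632]
ft_force: [0.5, 0.5, -0.2]
grip_width: 0.188
```

```bash
python3 nav.py .531 .2863 .15 -.9
```

```text
t=20.6 pos [0.6729 0.0436 0.147 ] jaw -0.891 F [ 0.5  0.5 -0.2] w 0.19
tool x [-0.018  0.003 -1.   ] y [ 0.778  0.629 -0.012] z [ 0.628 -0.778 -0.014]
turn 0.009  (alt -3.133) joint7 -1.17 then shift [ 0.0003  0.0397 -0.2784]
shift now [ 0.0003  0.0421 -0.278 ]
```

Request:
play_rows(
  increments="0 0.007 -0.04 0;0 0.007 -0.04 0;0 0.007 -0.04 0;0 0.007 -0.04 0;0 0.007 -0.04 0;0 0.005 -0.03 0;0 0 -0.02 0;0 0 -0.01 0;0 0 0 0;0 0 0 0",
)

```text
clock: 21.6
position: [0.5336, 0.2748, 0.1395]
ee_rot: [0.301, 0.645, -0.311, 0.629]
ft_force: [-0.2, -0.3, -1.4]
grip_width: 0.193
```

```bash
python3 nav.py .531 .2863 .11 -.9
```

```text
t=21.6 pos [0.5336 0.2748 0.1395] jaw -0.895 F [-0.2 -0.3 -1.4] w 0.19
tool x [-0.026 -0.002 -1.   ] y [ 0.78   0.625 -0.022] z [ 0.625 -0.78  -0.015]
turn 0.005  (alt -3.137) joint7 -1.60 then shift [ 0.0295  0.0057 -0.0102]
shift now [ 0.0295  0.0058 -0.0102]
```

Request:
play_rows(
  increments="0.012 0.004 -0.006 0;0.012 0.002 -0.003 0;0.01 0 0 0;0.01 0 0 0;0 0 0 0;0 0 0 0",
)

```text
clock: 22.2
position: [0.5336, 0.2815, 0.089]
ee_rot: [0.302, 0.645, -0.314, 0.628]
ft_force: [1.2, -0.2, -1.0]
grip_width: 0.189
```

```bash
python3 nav.py .531 .2863 .0615 -.9; python3 -c "
from h import *
snap('scene','s8');crop('s8','s8c',280,90,370,180,6)"
```

```text
t=22.2 pos [0.5336 0.2815 0.089 ] jaw -0.902 F [ 1.2 -0.2 -1. ] w 0.19
tool x [-0.028 -0.005 -1.   ] y [ 0.784  0.62  -0.025] z [ 0.62  -0.784 -0.014]
turn -0.002  (alt 3.140) joint7 -1.64 then shift [ 0.0276  0.0017 -0.005 ]
shift now [ 0.0276  0.0017 -0.005 ]
```

View pics/s8c.png

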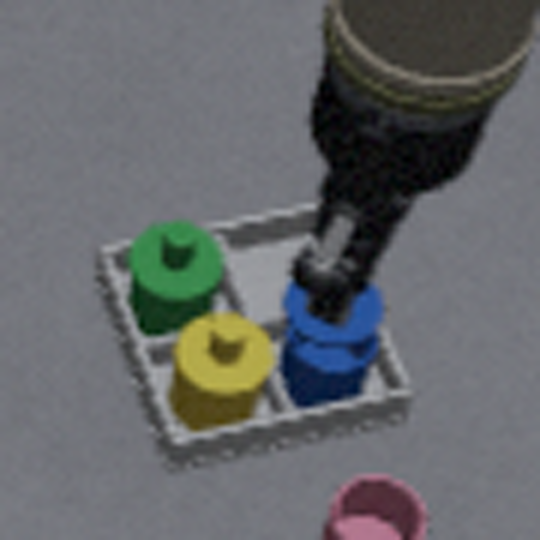

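Request:
play_rows(
  increments="0.006 0.001 -0.004 0;0.004 0 -0.001 0;0 0 0 0;0 0 0 0",
)

```text
clock: 22.65
position: [0.5312, 0.2867, 0.0794]
ee_rot: [0.303, 0.644, -0.313, 0.629]
ft_force: [-0.1, -0.2, -0.2]
grip_width: 0.191
```

```bash
python3 nav.py .531 .2863 .0615 -.9
```

```text
t=22.6 pos [0.5312 0.2867 0.0794] jaw -0.902 F [-0.1 -0.2 -0.2] w 0.19
tool x [-0.027 -0.004 -1.   ] y [ 0.784  0.62  -0.023] z [ 0.62  -0.784 -0.013]
turn -0.002  (alt 3.140) joint7 -1.66 then shift [ 0.0179 -0.      0.0004]
shift now [ 0.0179 -0.      0.0004]
```

Request:
play_rows(
  increments="0.007 0 0 0;0.006 0 0 0;0.003 0 0 0;0.001 0 0 0;0 0 0 0;0 0 0 0",
)

```text
clock: 23.25
position: [0.531, 0.2866, 0.0611]
ee_rot: [0.303, 0.644, -0.313, 0.629]
ft_force: [0.0, 0.5, -0.1]
grip_width: 0.182
```

```bash
python3 nav.py .531 .2863 .0615 -.9
```

```text
t=23.2 pos [0.531  0.2866 0.0611] jaw -0.902 F [ 0.   0.5 -0.1] w 0.18
tool x [-0.026 -0.004 -1.   ] y [ 0.784  0.62  -0.023] z [ 0.62  -0.784 -0.013]
turn -0.002  (alt 3.140) joint7 -1.67 then shift [-0.0004 -0.0002  0.0002]
shift now [-0.0004 -0.0002  0.0002]
```

Request:
play_rows(
  increments="0 0 0 0;0 0 0 0;0 0 0 0;0 0 0 0",
  hand=0.1,
)

```text
clock: 23.65
position: [0.5313, 0.2867, 0.0616]
ee_rot: [0.303, 0.644, -0.313, 0.629]
ft_force: [0.2, -1.0, 0.4]
grip_width: 0.452
```

Request:
play_rows(
  increments="-0.01 0 0 0;-0.02 0 0 0;-0.03 0 0 0;-0.03 0 0 0;0 0 0 0",
)

```text
clock: 24.15
position: [0.5333, 0.2872, 0.1571]
ee_rot: [0.303, 0.644, -0.313, 0.629]
ft_force: [1.5, -0.3, 0.0]
grip_width: 0.45
```

```bash
python3 nav.py .5025 .365 .12 -.9
```

```text
t=24.1 pos [0.5333 0.2872 0.1571] jaw -0.901 F [ 1.5 -0.3  0. ] w 0.45
tool x [-0.026 -0.003 -1.   ] y [ 0.784  0.621 -0.022] z [ 0.62  -0.784 -0.014]
turn -0.001  (alt 3.140) joint7 -1.63 then shift [ 0.0376  0.0251 -0.0795]
shift now [ 0.0376  0.025  -0.0796]
```

Request:
play_rows(
  increments="0 0.01 -0.03 0;0 0.01 -0.03 0;0 0.005 -0.01 0;0 0 0 0;0 0 0 0.14;0 0 0 0.14;0 0 0 0.14;0 0 0 0.14;0 0 0 0.14;0 0 0 0.14;0 0 0 0.14;0 0 0 0.14;0 0 0 0.14;0 0 0 0.14;0 0 0 0.14;0 0 0 0.14;0 0 0 0.14;0 0 0 0.14;0 0 0 0.14;0 0 0 0.14",
  hand=-0.4,
)

```text
clock: 26.15
position: [0.52, 0.3135, 0.1054]
ee_rot: [-0.647, -0.18, 0.721, -0.169]
ft_force: [0.2, 1.3, -1.9]
grip_width: 0.699
```

```bash
python3 nav.py .5025 .365 .08 -.0666; python3 -c "
from h import *
snap('scene','s9');crop('s9','s9c',240,60,380,200,4);snap('top','t9')"
```

```text
t=26.1 pos [0.52   0.3135 0.1054] jaw -2.641 F [ 0.2  1.3 -1.9] w 0.70
tool x [-0.105 -0.011 -0.994] y [ 0.476 -0.878 -0.04 ] z [-0.873 -0.478  0.097]
turn 0.567  (alt -2.574) joint7 -2.60 then shift [ 0.0293 -0.0491  0.0184]
shift now [ 0.0265 -0.0526 -0.0118]
```

View pics/s9c.png

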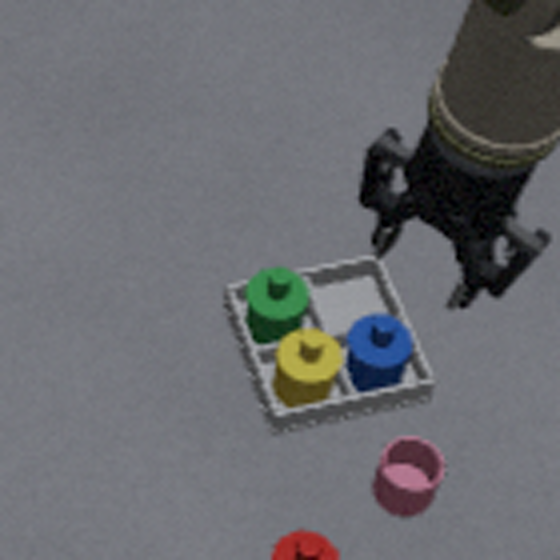

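View pics/t9.png

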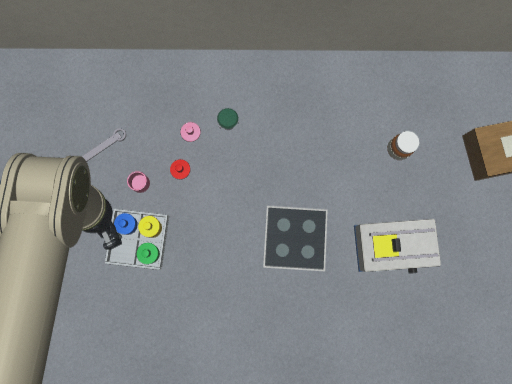

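Request:
play_rows(
  increments="-0.03 0 0 0;-0.02 0 0 0;0 -0.02 0 -0.14;0 -0.02 0 -0.14;0 0 0 -0.14;0 0 0 -0.14;0 0 0 -0.14;0 0 0 -0.14;0 0 0 -0.14;0 0 0 -0.14;0 0 0 0",
)

```text
clock: 27.35
position: [0.52, 0.3173, 0.1611]
ee_rot: [0.455, 0.547, -0.501, 0.492]
ft_force: [-0.2, 0.3, -0.0]
grip_width: 0.701
```

```bash
python3 nav.py .5025 .365 .08 -.0666; python3 -c "
from h import *
print(get_obs()['joint_pos'])"
```

```text
t=27.4 pos [0.52   0.3173 0.1611] jaw -1.489 F [-0.2  0.3 -0. ] w 0.70
tool x [-0.102  0.006 -0.995] y [ 0.991  0.083 -0.101] z [ 0.082 -0.997 -0.014]
turn -1.422  (alt 1.719) joint7 -1.62 then shift [ 0.0763  0.0544 -0.0194]
shift now [ 0.0828 -0.0051 -0.0478]
[-1.36195514  0.67344533  1.13871214  1.56997701 -0.64691269  1.40776852
 -1.62165722]
```

Request:
play_rows(
  increments="0 0 0 -0.14;0 0 0 -0.14;0 0 0 -0.14;0 0 0 -0.14;0 0 0 -0.14;0 0 0 -0.14;0 0 0 -0.14;0 0 0 -0.14;0 0 0 -0.1;0 0.02 -0.01 0;0 0.02 -0.01 0;0 0.01 0 0;0 0 0 0;0 0 0 0",
)

```text
clock: 28.75
position: [0.5212, 0.3628, 0.171]
ee_rot: [0.102, 0.734, -0.1, 0.664]
ft_force: [-0.5, -0.9, 0.4]
grip_width: 0.703
```

```bash
python3 nav.py .5025 .365 .08 -.0666; python3 -c "
from h import *
print(get_obs()['joint_pos'])"
```

```text
t=28.8 pos [0.5212 0.3628 0.171 ] jaw -0.288 F [-0.5 -0.9  0.4] w 0.70
tool x [-0.096  0.016 -0.995] y [ 0.283  0.959 -0.012] z [ 0.954 -0.283 -0.097]
turn -0.221  (alt 2.920) joint7 -0.61 then shift [ 0.0924  0.0021 -0.0099]
shift now [ 0.0924 -0.0021 -0.0097]
[-1.24196873  0.57615229  0.86335867  1.4895303  -0.4942537   1.36840924
 -0.60651257]
```

Request:
play_rows(
  increments="0 0 0 -0.11;0 0 0 -0.1;0.02 0 -0.005 0;0.03 0 -0.005 0;0.02 0 0 0;0.01 0 0 0;0 0 0 0;0 0 0 0",
)

```text
clock: 29.55
position: [0.5082, 0.3548, 0.0923]
ee_rot: [0.035, 0.739, -0.027, 0.673]
ft_force: [-0.0, 0.4, 0.7]
grip_width: 0.699
```

```bash
python3 nav.py .5035 .362 .012 -.0666; python3 -c "
from h import *
snap('scene','s10');crop('s10','s10c',280,60,400,180,5);snap('top','t10');crop('t10','t10c',40,140,200,300,4)"
```

```text
t=29.6 pos [0.5082 0.3548 0.0923] jaw -0.087 F [-0.   0.4  0.7] w 0.70
tool x [-0.093  0.015 -0.996] y [0.087 0.996 0.007] z [ 0.992 -0.086 -0.094]
turn -0.020  (alt 3.121) joint7 -0.39 then shift [0.0804 0.0063 0.0024]
shift now [0.0805 0.0062 0.0023]
```

View pics/s10c.png

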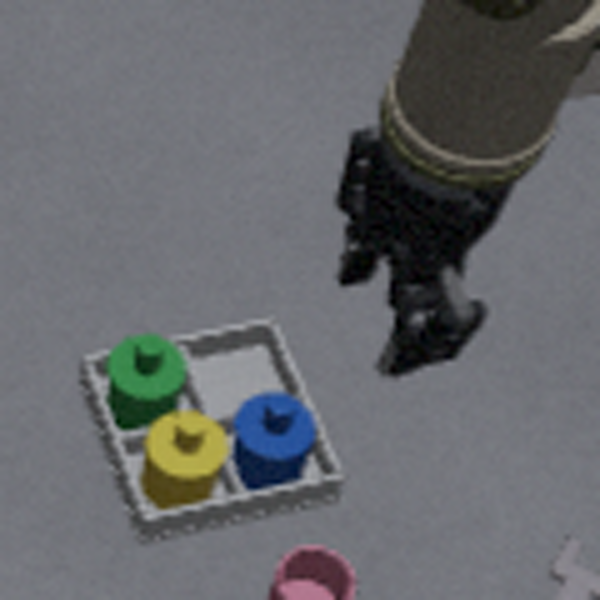

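View pics/t10c.png

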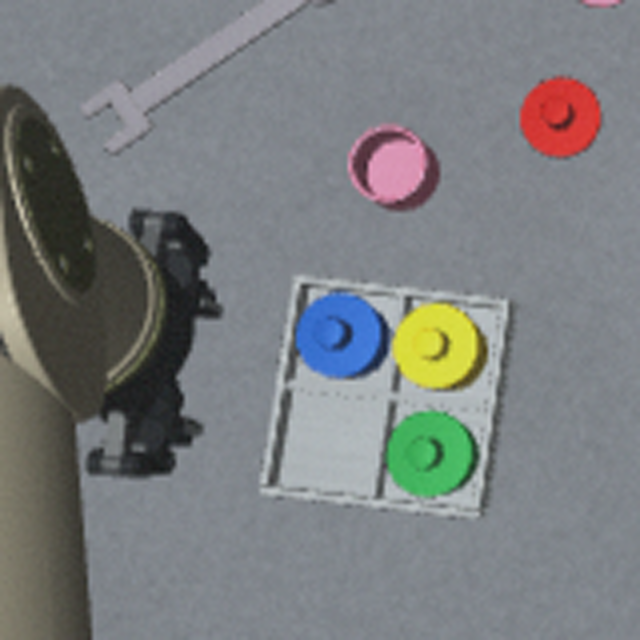

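Request:
play_rows(
  increments="0.02 0.006 0 -0.015;0.02 0 0 0;0.02 0 0 0;0.005 0 0 0;0 0 0 0;0 0 0 0",
)

```text
clock: 30.25
position: [0.5044, 0.3652, 0.027]
ee_rot: [0.03, 0.737, -0.018, 0.675]
ft_force: [-0.1, 0.1, -0.3]
grip_width: 0.702
```

```bash
python3 nav.py .5035 .355 .012 -.0666
```

```text
t=30.2 pos [0.5044 0.3652 0.027 ] jaw -0.067 F [-0.1  0.1 -0.3] w 0.70
tool x [-0.088  0.02  -0.996] y [0.068 0.998 0.014] z [ 0.994 -0.067 -0.089]
turn -0.001  (alt 3.141) joint7 -0.34 then shift [ 0.0148 -0.0104  0.0011]
shift now [ 0.0148 -0.0104  0.0011]
```

Request:
play_rows(
  increments="0.006 0 0.001 0;0.005 0 0 0;0.001 0 0 0;0 0 0 0;0 0 0 0",
)

```text
clock: 30.75
position: [0.5057, 0.3661, 0.0162]
ee_rot: [0.031, 0.737, -0.017, 0.675]
ft_force: [0.1, -0.8, -0.3]
grip_width: 0.7
```

```bash
python3 nav.py .5035 .345 .014 -.0666
```

```text
t=30.8 pos [0.5057 0.3661 0.0162] jaw -0.067 F [ 0.1 -0.8 -0.3] w 0.70
tool x [-0.086  0.022 -0.996] y [0.068 0.998 0.016] z [ 0.994 -0.067 -0.087]
turn -0.000  (alt 3.141) joint7 -0.33 then shift [ 0.0019 -0.0212 -0.0006]
shift now [ 0.0019 -0.0212 -0.0006]
```

Request:
play_rows(
  increments="0 -0.006 0.0004 0;0 -0.006 0.0004 0;0 -0.006 0.0004 0;0 -0.006 0.0004 0;0 -0.006 0.0004 0;0 -0.006 0.0004 0;0 -0.006 0.0004 0;0 -0.006 0.0004 0;0 0 0 0",
)

```text
clock: 31.65
position: [0.5055, 0.3159, 0.0161]
ee_rot: [0.032, 0.736, -0.015, 0.676]
ft_force: [0.4, -0.2, -0.3]
grip_width: 0.701
```

```bash
python3 nav.py .5035 -.03 .014 -.0666; python3 -c "
from h import *
snap('scene','s11');crop('s11','s11c',250,70,370,190,5);snap('top','t11');crop('t11','t11c',60,170,200,300,4)"
```

```text
t=31.6 pos [0.5055 0.3159 0.0161] jaw -0.066 F [ 0.4 -0.2 -0.3] w 0.70
tool x [-0.085  0.026 -0.996] y [0.068 0.998 0.021] z [ 0.994 -0.066 -0.087]
turn 0.001  (alt -3.141) joint7 -0.26 then shift [-0.0069 -0.3452  0.0211]
shift now [-0.0068 -0.3452  0.0208]
```

View pics/s11c.png

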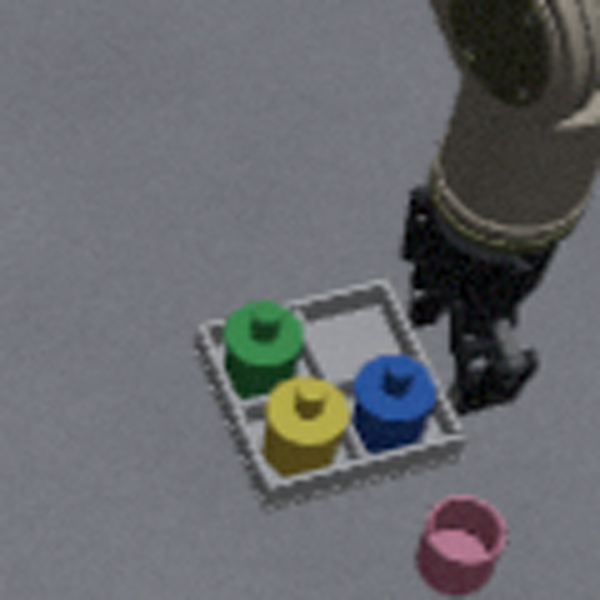

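View pics/t11c.png

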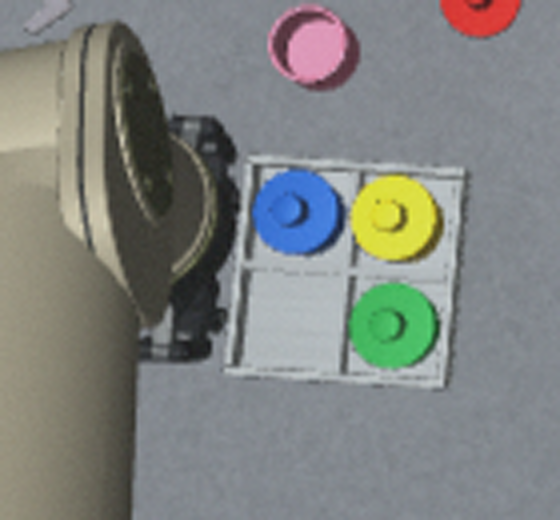

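```bash
cat >> h.py <<'E'
T=lambda p,s,x,y:[(x+a/s-.5+.5/s,y+b/s-.5+.5/s) for a,b in p]
E
python3 - <<'E'
from h import *
print(fitrect('top',T([(248,157),(466,169),(446,387),(225,374)],4,60,170),.028,.13))
E
```

```text
len [0.1295, 0.1285, 0.1291, 0.1277]
(array([0.49903322, 0.23731854]), np.float64(-0.06461071307636145))
```

Request:
play_rows(
  increments="-0.0002 -0.006 0.0004 0;-0.0003 -0.009 0.0006 0;-0.0003 -0.012 0.0008 0;-0.0003 -0.012 0.0008 0;-0.0003 -0.012 0.0008 0;-0.0003 -0.012 0.0008 0;-0.0003 -0.012 0.0008 0;-0.0003 -0.012 0.0008 0;-0.0003 -0.012 0.0008 0;-0.0003 -0.012 0.0008 0;-0.0003 -0.012 0.0008 0;-0.0003 -0.012 0.0008 0;-0.0003 -0.012 0.0008 0;-0.0003 -0.012 0.0008 0;-0.0003 -0.009 0.0006 0;-0.0003 -0.006 0.0004 0;0 -0.003 0 0;0 0 0 0",
)

```text
clock: 33.55
position: [0.5052, 0.1244, 0.0159]
ee_rot: [0.032, 0.736, -0.014, 0.676]
ft_force: [0.1, 2.3, 0.8]
grip_width: 0.703
```

```bash
python3 nav.py .5037 -.04 .016 -.0666; python3 -c "
from h import *
snap('scene','s12');crop('s12','s12c',180,90,340,230,4);snap('top','t12');crop('t12','t12c',130,150,330,310,4)"
```

```text
t=33.5 pos [0.5052 0.1244 0.0159] jaw -0.065 F [0.1 2.3 0.8] w 0.70
tool x [-0.085  0.028 -0.996] y [0.067 0.998 0.022] z [ 0.994 -0.065 -0.087]
turn 0.002  (alt -3.140) joint7 0.04 then shift [-0.0046 -0.1641  0.0094]
shift now [-0.0046 -0.1641  0.0092]
```

View pics/s12c.png

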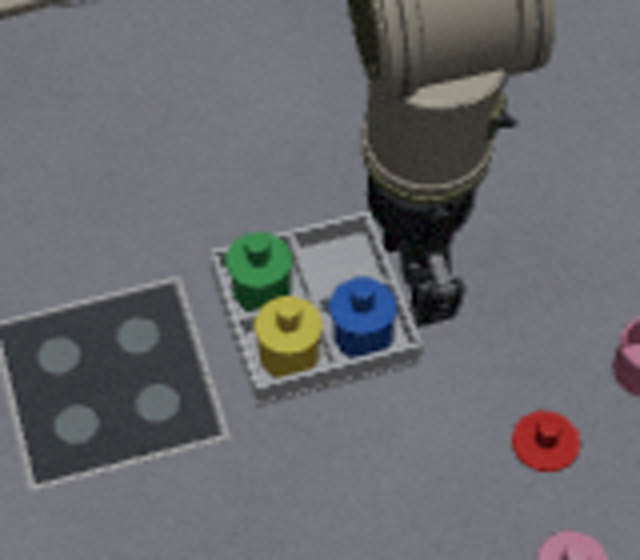

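View pics/t12c.png

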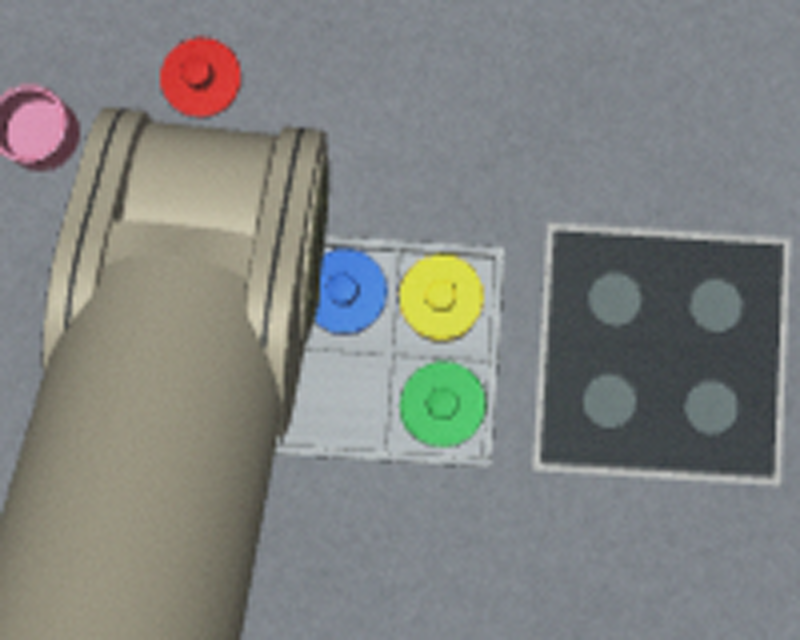

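Run:
```python
from h import *
a,b=[p2w('top',*q,.028)[:2] for q in T([(503,248),(490,464)],4,130,150)]
print(a,b,np.linalg.norm(a-b)); th=np.arctan2(*(a-b)[::-1]); m=(a+b)/2; print('yaw',th,'c',m+.065*np.array([-np.sin(th),np.cos(th)]))
c,d=[p2w('top',*q,0)[:2] for q in T([(789,240),(778,484)],4,130,150)]
th=np.arctan2(*(c-d)[::-1]);print('plate',th)
```

```text
[ 0.55929823 -0.02078864] [ 0.43172961 -0.01260897] 0.12783059315540932
yaw -0.06403208111768698 c [0.49967316 0.04816799]
plate -0.07179559918529294
```

Request:
play_rows(
  increments="-0.0002 -0.006 0.0003 0;-0.0003 -0.009 0.0004 0;-0.0003 -0.012 0.0005 0;-0.0003 -0.012 0.0005 0;-0.0003 -0.012 0.0005 0;-0.0003 -0.012 0.0005 0;-0.0003 -0.012 0.0005 0;-0.0003 -0.012 0.0005 0;-0.0003 -0.012 0.0005 0;-0.0003 -0.012 0.0005 0;-0.0003 -0.009 0.0004 0;-0.0003 -0.006 0.0003 0;0 -0.003 0 0;0 0 0 0;0 0 0 0",
)

```text
clock: 35.15
position: [0.5027, -0.0041, 0.0159]
ee_rot: [0.031, 0.737, -0.008, 0.675]
ft_force: [0.1, 2.8, 1.3]
grip_width: 0.7
```

```bash
python3 nav.py .5026 -.0416 .016 -.0666; python3 -c "
from h import *
snap('scene','s13');crop('s13','s13c',160,110,300,230,5);snap('top','t13');crop('t13','t13c',220,180,350,300,5)"
```

```text
t=35.1 pos [ 0.5027 -0.0041  0.0159] jaw -0.054 F [0.1 2.8 1.3] w 0.70
tool x [-0.087  0.034 -0.996] y [0.057 0.998 0.029] z [ 0.995 -0.054 -0.088]
turn 0.012  (alt -3.129) joint7 0.29 then shift [-0.0014 -0.0374  0.0024]
shift now [-0.0014 -0.0374  0.002 ]
```

View pics/s13c.png

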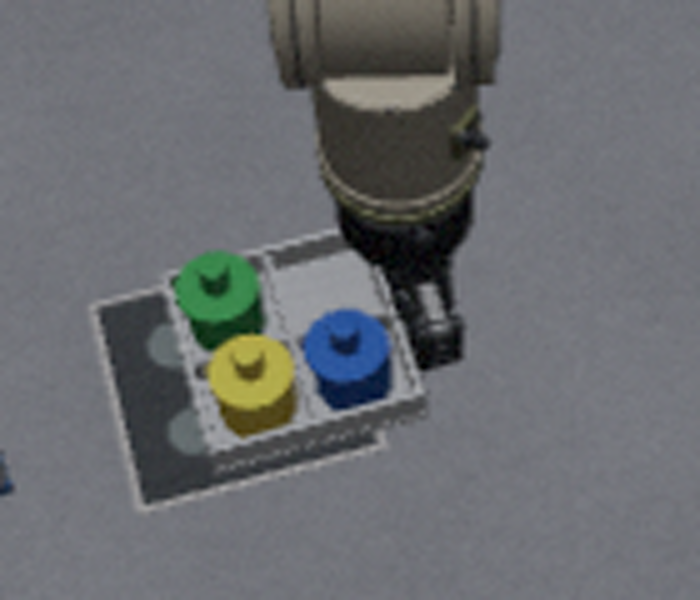

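View pics/t13c.png

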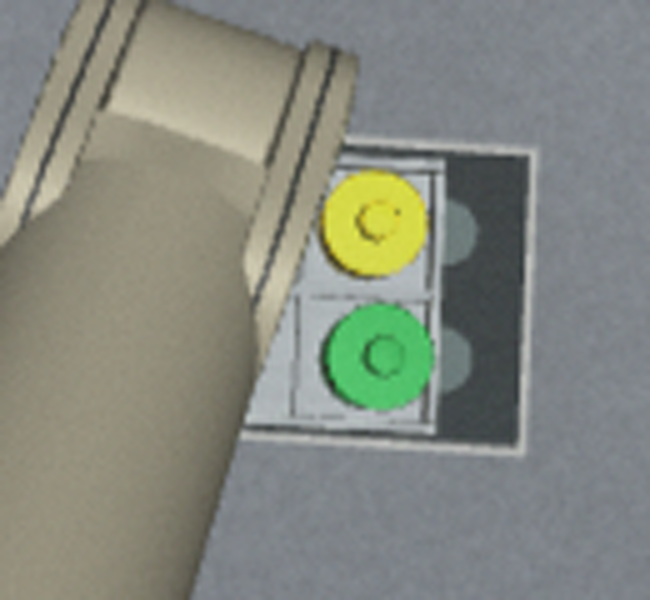

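Run:
```python
from h import *
a,b=[p2w('top',*q,.028)[:2] for q in T([(445.5,159),(435,434)],5,220,180)]
print(a,b,np.linalg.norm(a-b)); th=np.arctan2(*(a-b)[::-1]); m=(a+b)/2; print('yaw',th,'c',m+.065*np.array([-np.sin(th),np.cos(th)]))
c,d=[p2w('top',*q,0)[:2] for q in T([(537,149),(523,454)],5,220,180)]
th=np.arctan2(*(c-d)[::-1]);print('plate',th,np.linalg.norm(c-d),(c+d)/2+.075*np.array([-np.sin(th),np.cos(th)]))
```

```text
[ 0.55951647 -0.14896075] [ 0.42921879 -0.14124609] 0.1305258599127807
yaw -0.059138922445699925 c [ 0.49820942 -0.08021705]
plate -0.07264817632352415 0.14848396887328383 [ 0.49848914 -0.11784561]
```

Request:
play_rows(
  increments="-0.0003 -0.008 0.0003 0.005;-0.0003 -0.008 0.0003 0.005;-0.0003 -0.008 0.0004 0.003;-0.0002 -0.006 0.0003 0;-0.0001 -0.004 0.0002 0;0 -0.002 0 0;0 0 0 0;0 0 0 0",
)

```text
clock: 36.05
position: [0.5023, -0.0381, 0.0159]
ee_rot: [0.035, 0.737, -0.011, 0.675]
ft_force: [0.4, 4.5, 2.5]
grip_width: 0.698
```

```bash
python3 nav.py .5026 -.0416 .016 -.07; python3 -c "
from h import *
snap('scene','s14');crop('s14','s14c',160,110,300,230,5);snap('top','t14');crop('t14','t14c',220,180,350,300,5)"
```

```text
t=36.0 pos [ 0.5023 -0.0381  0.0159] jaw -0.063 F [0.4 4.5 2.5] w 0.70
tool x [-0.087  0.037 -0.996] y [0.066 0.997 0.031] z [ 0.994 -0.063 -0.089]
turn 0.007  (alt -3.135) joint7 0.35 then shift [-0.0003 -0.0034  0.0005]
shift now [-0.0003 -0.0034  0.0005]
```

View pics/s14c.png

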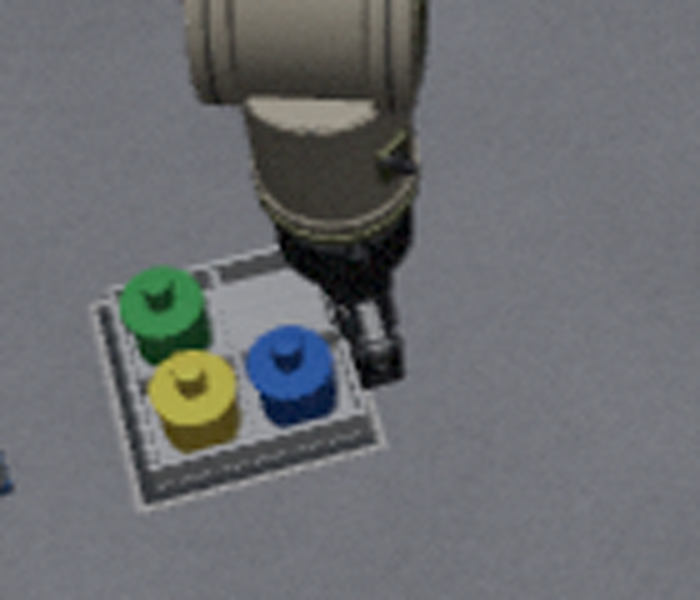

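View pics/t14c.png

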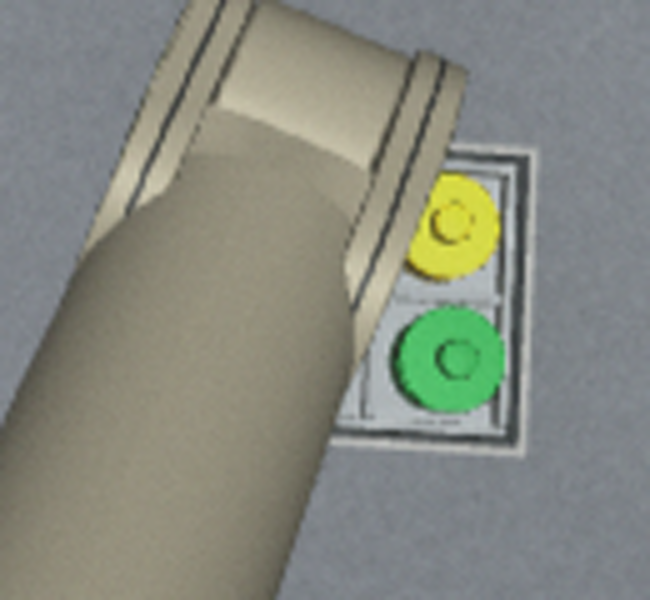

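Request:
play_rows(
  increments="0 -0.003 0.0002 0.004;0 -0.001 0.0001 0.002;0 0 0 0;0 0 0 0",
)

```text
clock: 36.55
position: [0.5025, -0.0409, 0.0158]
ee_rot: [0.037, 0.737, -0.012, 0.675]
ft_force: [-0.4, 3.5, 2.1]
grip_width: 0.697
```

```bash
python3 nav.py .5026 -.0416 .016 -.07; python3 -c "
from h import *
snap('top','t15');crop('t15','t15c',280,180,350,300,5)"
```

```text
t=36.5 pos [ 0.5025 -0.0409  0.0158] jaw -0.068 F [-0.4  3.5  2.1] w 0.70
tool x [-0.087  0.038 -0.995] y [0.07  0.997 0.032] z [ 0.994 -0.067 -0.09 ]
turn 0.002  (alt -3.139) joint7 0.35 then shift [-0.0002 -0.0006  0.0001]
shift now [-0.0002 -0.0006  0.0001]
```

View pics/t15c.png

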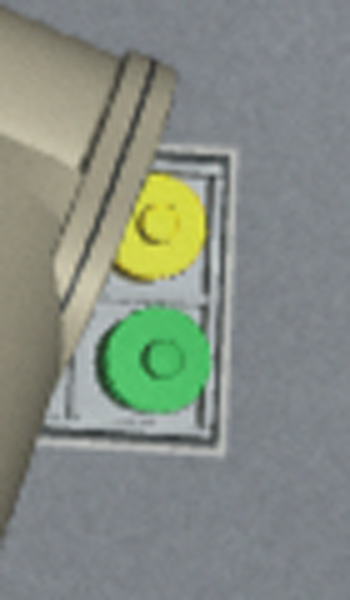

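Request:
play_rows(
  increments="0 0.01 0 0;0 0.02 0 0;-0.02 0.02 0 0;-0.03 0.02 0 0;-0.04 0.03 0 0;-0.04 0.04 0 0;-0.03 0.04 0 0;0 0.03 0 0;0 0.02 0 0;0 0 0 0",
)

```text
clock: 37.6
position: [0.5319, 0.1848, 0.1809]
ee_rot: [0.036, 0.737, -0.019, 0.674]
ft_force: [-0.4, -0.2, -0.6]
grip_width: 0.702
```

```bash
python3 nav.py .5 .2 .2 -.07; python3 -c "
from h import *
print(get_obs()['joint_pos'])
snap('top','t16');crop('t16','t16c',250,190,340,290,6);snap('scene','s16')"
```

```text
t=37.6 pos [0.5319 0.1848 0.1809] jaw -0.076 F [-0.4 -0.2 -0.6] w 0.70
tool x [-0.088  0.028 -0.996] y [0.078 0.997 0.021] z [ 0.993 -0.076 -0.09 ]
turn -0.006  (alt 3.136) joint7 -0.18 then shift [-0.0158  0.0133 -0.0345]
shift now [-0.0158  0.0131 -0.0346]
[-1.09887071  0.39536893  0.90765339  1.67984682 -0.36724299  1.3127918
 -0.18184805]
```

View pics/t16c.png

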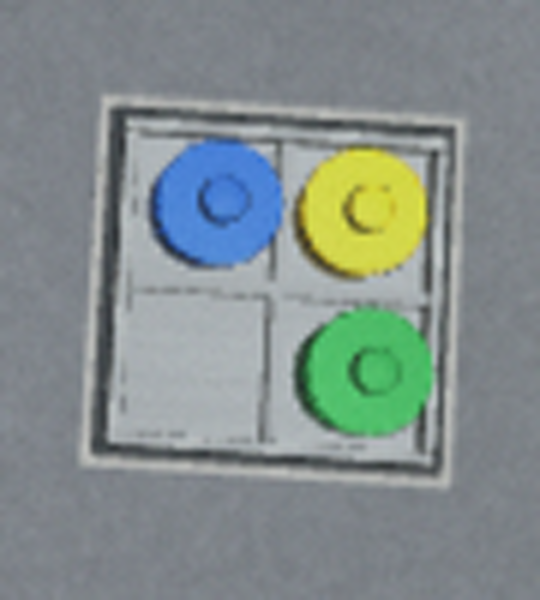

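View pics/s16.png

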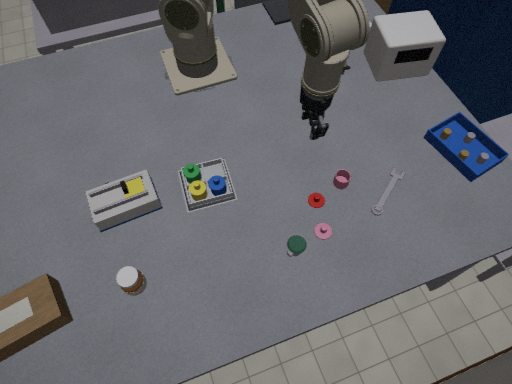

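Run:
```python
from h import *
c,a=fitrect('top',T([(127,115),(450,137),(438,472),(106,451)],6,250,190),.028,.13);p,b=fitrect('top',T([(103,95),(467,119),(449,489),(80,465)],6,250,190),0,.15)
print(c,a,p,b,(c-p)*1000)
```

```text
len [0.1298, 0.1325, 0.1311, 0.1329]
len [0.15, 0.1501, 0.1491, 0.1499]
[ 0.49534108 -0.11806169] -0.06784607942547083 [ 0.49735988 -0.11880871] -0.07072836977206165 [-2.01880786  0.74702445]
```

Request:
play_rows(
  increments="0 0 -0.01 -0.07;0 -0.03 -0.01 -0.075;0 -0.04 0 0;0 -0.04 0 0;0 -0.04 0 0;0 -0.04 0 0;0 -0.04 0 0;0 -0.04 0 0;0 -0.04 0 0;0 -0.04 0 0;0 -0.04 0 0;0 -0.04 0 0;0 -0.03 0 0;0 -0.02 0 0;0 0 0 0;0 0 0 0",
  hand=1,
)

```text
clock: 39.3
position: [0.5179, -0.3407, 0.1636]
ee_rot: [-0.004, 0.742, 0.019, 0.671]
ft_force: [0.6, 0.4, -0.5]
grip_width: 0.001
```

```bash
python3 nav.py .475 -.3095 .13 .069;  python3 -c "
from h import *
print(get_obs()['joint_pos'])"
```

```text
t=39.3 pos [ 0.5179 -0.3407  0.1636] jaw 0.034 F [ 0.6  0.4 -0.5] w 0.00
tool x [-0.101  0.019 -0.995] y [-0.032  0.999  0.023] z [ 0.994  0.034 -0.1  ]
turn -0.035  (alt 3.107) joint7 0.86 then shift [ 0.0382  0.0332 -0.0371]
shift now [ 0.0383  0.0318 -0.0382]
[-0.16390653  0.6010071   0.94558614  1.52154178 -0.43581865  1.35866853
  0.86216722]
```

Request:
play_rows(
  increments="0 0.016 -0.018 -0.02;0.01 0.014 -0.015 -0.015;0.01 0.002 -0.003 0;0 0 0 0;0 0 0 0",
)

```text
clock: 39.8
position: [0.4767, -0.3073, 0.1469]
ee_rot: [-0.016, 0.741, 0.033, 0.67]
ft_force: [1.4, 0.2, 0.1]
grip_width: -0.001
```

```bash
python3 nav.py .475 -.3075 .088 .069;  python3 -c "
from h import *
snap('top','t17');crop('t17','t17c',340,190,450,290,6);snap('scene','s17');crop('s17','s17c',70,130,190,240,5)"
```

```text
t=39.8 pos [ 0.4767 -0.3073  0.1469] jaw 0.071 F [1.4 0.2 0.1] w -0.00
tool x [-0.101  0.021 -0.995] y [-0.068  0.997  0.028] z [ 0.993  0.07  -0.099]
turn 0.002  (alt -3.140) joint7 0.87 then shift [ 0.0588 -0.0017  0.0042]
shift now [ 0.0588 -0.0017  0.0042]
```

View pics/t17c.png

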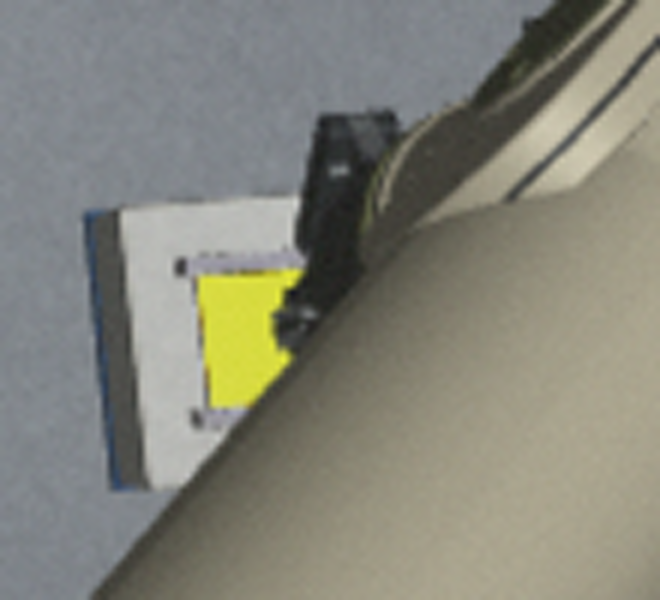

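View pics/s17c.png

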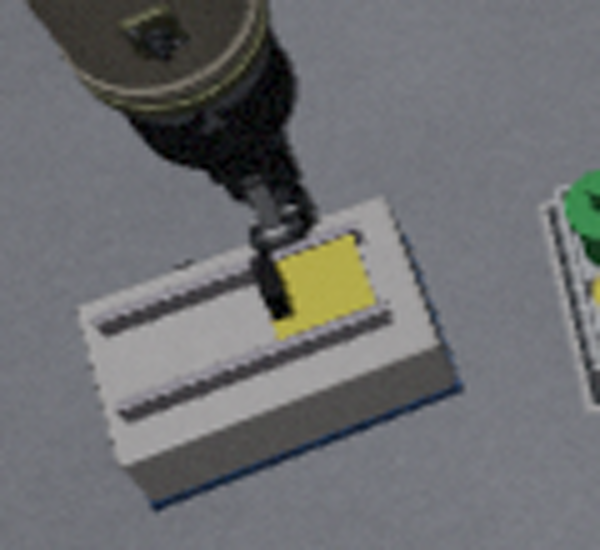

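Request:
play_rows(
  increments="0.015 0 0.002 0;0.015 0 0.002 0;0.012 0 0 0;0.006 0 0 0;0 0 0 0;0 0 0 0",
)

```text
clock: 40.5
position: [0.476, -0.3074, 0.0936]
ee_rot: [-0.016, 0.742, 0.032, 0.669]
ft_force: [1.5, 0.3, 0.9]
grip_width: 0.003
```

```bash
python3 nav.py .475 -.3075 .089 .069
```

```text
t=40.5 pos [ 0.476  -0.3074  0.0936] jaw 0.070 F [1.5 0.3 0.9] w 0.00
tool x [-0.103  0.019 -0.994] y [-0.067  0.997  0.026] z [ 0.992  0.069 -0.102]
turn 0.001  (alt -3.141) joint7 0.90 then shift [ 0.0047 -0.0002 -0.0006]
shift now [ 0.0047 -0.0002 -0.0006]
```

Request:
play_rows(
  increments="0.003 0 0 0;-0.0001 -0.005 0 0;-0.0001 -0.005 0 0;-0.0002 -0.007 0 0;-0.0002 -0.007 0 0;-0.0002 -0.007 0 0;-0.0002 -0.007 0 0;-0.0002 -0.007 0 0;-0.0002 -0.007 0 0;-0.0002 -0.007 0 0;-0.0001 -0.004 0 0;0 -0.002 0 0;0 0 0 0",
)

```text
clock: 41.8
position: [0.4814, -0.3783, 0.0914]
ee_rot: [-0.016, 0.741, 0.032, 0.67]
ft_force: [0.6, 1.1, 0.9]
grip_width: 0.004
```

```bash
python3 nav.py .475 -.3075 .089 .069;  python3 -c "
from h import *
snap('scene','s18');crop('s18','s18c',70,130,190,240,5)"
```

```text
t=41.8 pos [ 0.4814 -0.3783  0.0914] jaw 0.070 F [0.6 1.1 0.9] w 0.00
tool x [-0.101  0.02  -0.995] y [-0.067  0.997  0.027] z [ 0.993  0.069 -0.1  ]
turn 0.001  (alt -3.141) joint7 1.00 then shift [ 0.0044  0.071  -0.0012]
shift now [ 0.0044  0.071  -0.0012]
```

View pics/s18c.png

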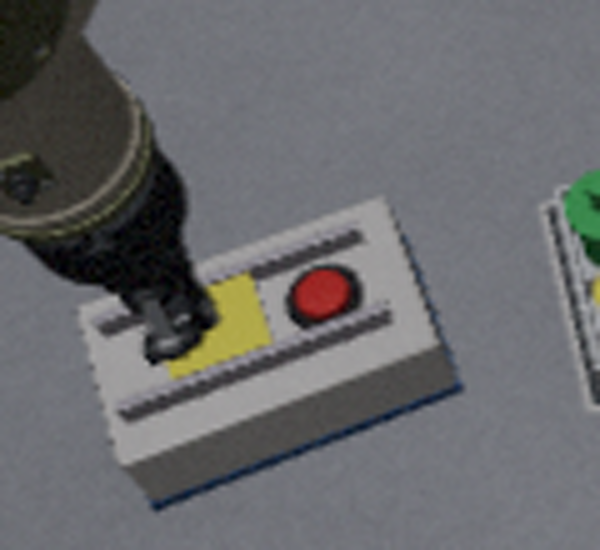

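Request:
play_rows(
  increments="0 -0.003 0 0;0 -0.003 0 0;0 -0.002 0 0;0 -0.002 0 0",
)

```text
clock: 42.25
position: [0.4821, -0.3881, 0.0913]
ee_rot: [-0.016, 0.741, 0.033, 0.67]
ft_force: [0.0, 1.3, 1.1]
grip_width: -0.001
```

Request:
play_rows(
  increments="0 -0.003 0 0;0 -0.003 0 0;0 -0.003 0 0",
)

```text
clock: 42.55
position: [0.4825, -0.3885, 0.0909]
ee_rot: [-0.011, 0.743, 0.041, 0.668]
ft_force: [-6.8, 16.5, 13.8]
grip_width: 0.001
```

Request:
play_rows(
  increments="0 0.005 0 0;-0.01 0.005 0 0;-0.02 0.02 0 0;-0.02 0.02 0 0;0 0.02 0 0;0 0 0 0;0 0 0 0",
)

```text
clock: 43.25
position: [0.4835, -0.3209, 0.1492]
ee_rot: [-0.012, 0.742, 0.038, 0.669]
ft_force: [0.2, 0.2, 0.3]
grip_width: -0.003
```

```bash
python3 nav.py .475 -.315 .10 .069;  python3 -c "
from h import *
snap('scene','s19');crop('s19','s19c',70,130,190,240,5)
snap('top','t19');crop('t19','t19c',340,190,450,290,6)
im=cv2.imread('pics/s18.png')
for e,a in blobs('scene',im,*COL['red']): print(e[0],a,p2w('scene',*e[0],.071))
im=cv2.imread('pics/t19.png')
for e,a in blobs('top',im,*COL['red']): print(e[0],a,p2w('top',*e[0],.071))
"
```

```text
t=43.2 pos [ 0.4835 -0.3209  0.1492] jaw 0.073 F [0.2 0.2 0.3] w -0.00
tool x [-0.104  0.034 -0.994] y [-0.069  0.997  0.041] z [ 0.992  0.073 -0.101]
turn 0.004  (alt -3.137) joint7 0.90 then shift [ 0.0499  0.0044 -0.003 ]
shift now [ 0.0499  0.0044 -0.003 ]
(134.0079803466797, 188.10609436035156) 76 [ 0.47989825 -0.31260138  0.071     ]
(315.8890686035156, 199.88150024414062) 174 [0.69306301 0.14530616 0.071     ]
(179.69190979003906, 168.94041442871094) 292 [0.65522071 0.15587051 0.071     ]
(383.70654296875, 245.68524169921875) 124 [ 0.47584554 -0.31447796  0.071     ]
```

View pics/s19c.png

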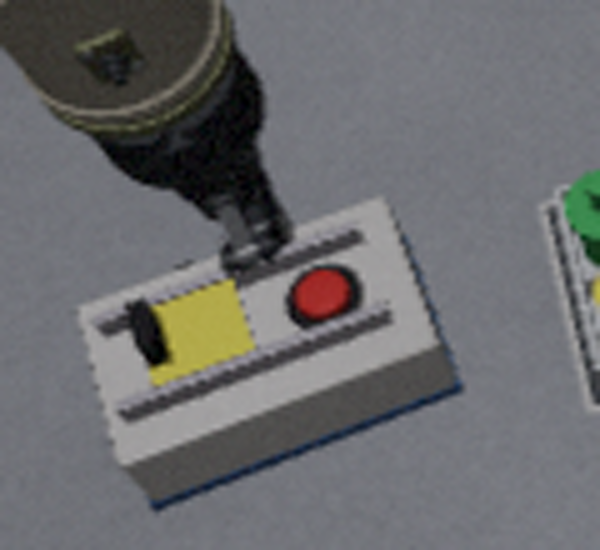

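View pics/t19c.png

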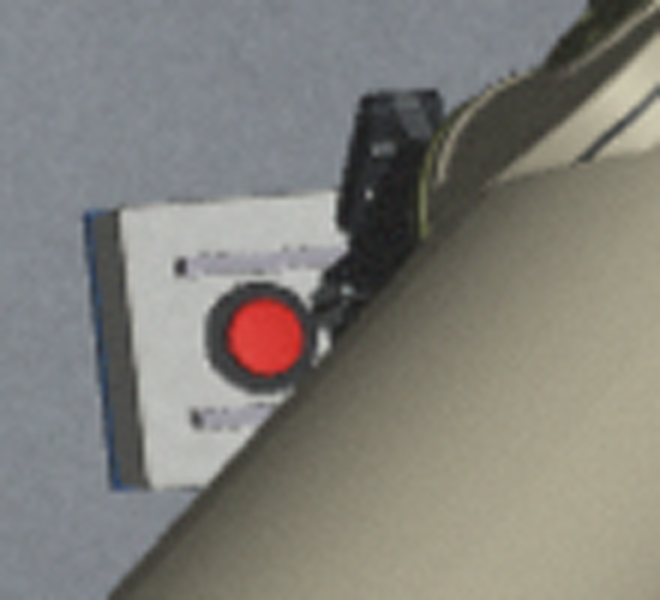

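Request:
play_rows(
  increments="0.015 0.005 -0.003 0;0.015 0.001 -0.001 0;0.01 0 0 0;0.005 0 0 0;0 0 0 0;0 0 0 0",
)

```text
clock: 43.95
position: [0.4725, -0.3174, 0.1016]
ee_rot: [-0.011, 0.743, 0.036, 0.668]
ft_force: [0.4, 0.2, -0.0]
grip_width: 0.001
```

```bash
python3 nav.py .476 -.3135 .08 .069
```

```text
t=44.0 pos [ 0.4725 -0.3174  0.1016] jaw 0.068 F [ 0.4  0.2 -0. ] w 0.00
tool x [-0.106  0.032 -0.994] y [-0.064  0.997  0.039] z [ 0.992  0.068 -0.104]
turn -0.001  (alt 3.141) joint7 0.92 then shift [0.0212 0.0028 0.006 ]
shift now [0.0212 0.0028 0.006 ]
```

Request:
play_rows(
  increments="0.005 0.003 0.005 0;0.005 0 0.001 0;0 0 0 0;0 0 0 0",
)

```text
clock: 44.35
position: [0.4785, -0.3137, 0.091]
ee_rot: [-0.011, 0.742, 0.036, 0.669]
ft_force: [0.0, 1.5, -0.8]
grip_width: -0.004
```

```bash
python3 nav.py .476 -.3135 .08 .069
```

```text
t=44.4 pos [ 0.4785 -0.3137  0.091 ] jaw 0.069 F [ 0.   1.5 -0.8] w -0.00
tool x [-0.105  0.032 -0.994] y [-0.065  0.997  0.039] z [ 0.992  0.068 -0.103]
turn -0.000  (alt 3.141) joint7 0.91 then shift [ 0.0112 -0.0001 -0.0014]
shift now [ 0.0112 -0.0001 -0.0014]
```

Now press in small steps, watching force.

Request:
play_rows(
  increments="0.004 0 -0.001 0;0.003 0 0 0;0.002 0 0 0;0 0 0 0",
)

```text
clock: 44.75
position: [0.4764, -0.3135, 0.0817]
ee_rot: [-0.011, 0.742, 0.036, 0.669]
ft_force: [0.0, -0.8, -0.7]
grip_width: 0.004
```

Request:
play_rows(
  increments="0.002 0 0 0;0.001 0 0 0;0 0 0 0",
)

```text
clock: 45.05
position: [0.476, -0.3135, 0.0785]
ee_rot: [-0.011, 0.742, 0.036, 0.669]
ft_force: [-0.1, -0.1, -0.4]
grip_width: -0.004
```

Request:
play_rows(
  increments="0.002 0 0 0;0.001 0 0 0;0 0 0 0",
)

```text
clock: 45.35
position: [0.4761, -0.3136, 0.0757]
ee_rot: [-0.011, 0.742, 0.036, 0.669]
ft_force: [-1.4, -0.2, 2.5]
grip_width: 0.0
```

Request:
play_rows(
  increments="0.002 0 0 0;0.001 0 0 0;0 0 0 0",
)

```text
clock: 45.65
position: [0.4761, -0.3136, 0.0729]
ee_rot: [-0.011, 0.742, 0.036, 0.67]
ft_force: [0.2, 0.7, 2.3]
grip_width: -0.001
```

Request:
play_rows(
  increments="0.002 0 0 0;0.001 0 0 0;0 0 0 0",
)

```text
clock: 45.95
position: [0.4762, -0.3137, 0.0706]
ee_rot: [-0.011, 0.741, 0.036, 0.67]
ft_force: [-1.6, 1.2, 5.6]
grip_width: 0.002
```

Request:
play_rows(
  increments="0.002 0 0 0;0.002 0 0 0;0 0 0 0",
)

```text
clock: 46.25
position: [0.4762, -0.3137, 0.0707]
ee_rot: [-0.01, 0.741, 0.037, 0.671]
ft_force: [-1.2, 2.5, 4.4]
grip_width: -0.001
```

Request:
play_rows(
  increments="0.003 0 0 0;0.003 0 0 0",
)

```text
clock: 46.45
position: [0.4767, -0.314, 0.0694]
ee_rot: [-0.01, 0.74, 0.037, 0.672]
ft_force: [-10.6, 12.2, 47.2]
grip_width: -0.003
```

Request:
play_rows(
  increments="-0.005 0 0 0;-0.015 0 0 0;-0.03 0 0 0;-0.03 -0.02 0 0;0 -0.03 0 0;0 -0.03 0 0;0 -0.02 0 0;0 0 0 0;0 0 0 0",
)

```text
clock: 47.35
position: [0.4918, -0.4192, 0.1507]
ee_rot: [-0.011, 0.74, 0.038, 0.671]
ft_force: [0.4, 1.0, 0.5]
grip_width: -0.002
```

```bash
python3 nav.py .485 -.430 .15 .069;  python3 -c "
from h import *
snap('scene','s20');crop('s20','s20c',70,130,190,240,5)
snap('top','t20')"
```

```text
t=47.4 pos [ 0.4918 -0.4192  0.1507] jaw 0.071 F [0.4 1.  0.5] w -0.00
tool x [-0.098  0.035 -0.995] y [-0.067  0.997  0.042] z [ 0.993  0.071 -0.096]
turn 0.002  (alt -3.140) joint7 1.03 then shift [ 0.001  -0.0104 -0.0074]
shift now [ 0.001  -0.0104 -0.0074]
```

View pics/s20c.png

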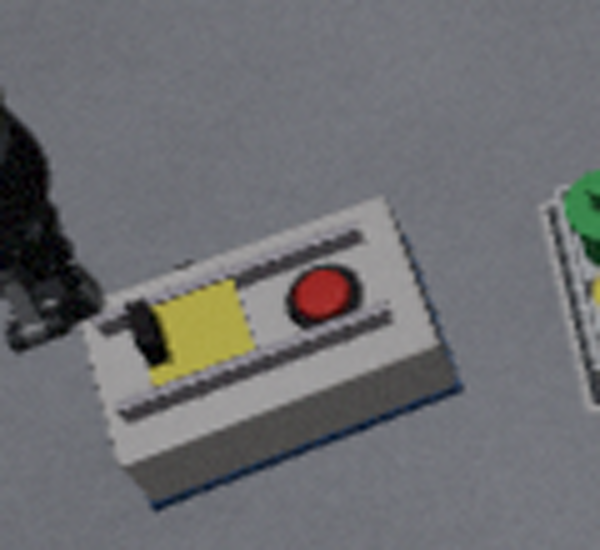

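Request:
play_rows(
  increments="0.01 -0.012 -0.007 0;0.015 -0.002 0 0;0.015 0 0 0;0.012 0 0 0;0 0 0 0;0 0 0 0",
)

```text
clock: 48.05
position: [0.48, -0.4287, 0.0929]
ee_rot: [-0.011, 0.741, 0.04, 0.671]
ft_force: [0.3, -0.2, 0.5]
grip_width: -0.001
```

```bash
python3 nav.py .484 -.433 .091 .069
```

```text
t=48.0 pos [ 0.48   -0.4287  0.0929] jaw 0.075 F [ 0.3 -0.2  0.5] w -0.00
tool x [-0.1    0.038 -0.994] y [-0.07   0.996  0.045] z [ 0.992  0.074 -0.097]
turn 0.006  (alt -3.136) joint7 1.08 then shift [ 0.0013 -0.0046  0.0038]
shift now [ 0.0013 -0.0046  0.0038]
```

Request:
play_rows(
  increments="0.001 0 0.003 0.003;0.0002 0.005 0 0;0.0003 0.007 0 0;0.0003 0.007 0 0;0.0003 0.007 0 0;0.0003 0.007 0 0;0.0003 0.007 0 0;0.0003 0.007 0 0;0.0003 0.007 0 0;0.0002 0.005 0 0;0.0002 0.004 0 0;0 0.002 0 0;0 0 0 0",
)

```text
clock: 49.35
position: [0.4788, -0.3581, 0.0934]
ee_rot: [-0.011, 0.74, 0.039, 0.671]
ft_force: [0.6, -1.4, -1.6]
grip_width: 0.001
```

```bash
python3 nav.py .475 -.3525 .091 .069
```

```text
t=49.4 pos [ 0.4788 -0.3581  0.0934] jaw 0.072 F [ 0.6 -1.4 -1.6] w 0.00
tool x [-0.098  0.036 -0.995] y [-0.068  0.997  0.042] z [ 0.993  0.072 -0.095]
turn 0.003  (alt -3.138) joint7 0.99 then shift [ 0.0029  0.0058 -0.0031]
shift now [ 0.0029  0.0058 -0.0031]
```

Request:
play_rows(
  increments="0 0.003 0 0;0 0.003 0 0;0 0.001 0 0;0 0 0 0",
)

```text
clock: 49.75
position: [0.4782, -0.3525, 0.0939]
ee_rot: [-0.012, 0.74, 0.037, 0.672]
ft_force: [-0.6, -1.0, -0.7]
grip_width: 0.004
```

Request:
play_rows(
  increments="0 0.003 0 0;0 0.003 0 0;0 0.003 0 0",
)

```text
clock: 50.05
position: [0.4777, -0.352, 0.095]
ee_rot: [-0.016, 0.738, 0.029, 0.674]
ft_force: [4.6, -15.5, -9.9]
grip_width: 0.004
```

Request:
play_rows(
  increments="0 -0.006 0 0;-0.01 -0.01 0 0;-0.03 -0.02 0 0;-0.04 -0.03 0 0;-0.04 -0.04 0 0;0 -0.04 0 0;0 -0.04 0 0;0 -0.03 0 0;0 0 0 0;0 0 0 0;0 0 0 0",
)

```text
clock: 51.15
position: [0.5032, -0.5711, 0.2138]
ee_rot: [-0.016, 0.739, 0.035, 0.673]
ft_force: [0.5, 0.6, 0.3]
grip_width: -0.002
```

```bash
python3 -c "
from h import *
c=snap('scene','s21');crop('s21','s21c',70,130,250,250,4)
snap('top','t21');crop('t21','t21c',250,180,450,300,4);print(get_obs()['position'])"
```

```text
[ 0.50392667 -0.57043111  0.21399369]
```

View pics/s21c.png

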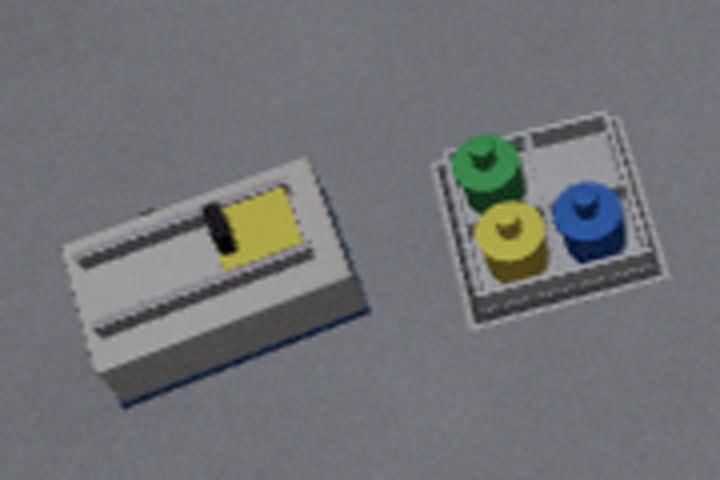

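View pics/t21c.png

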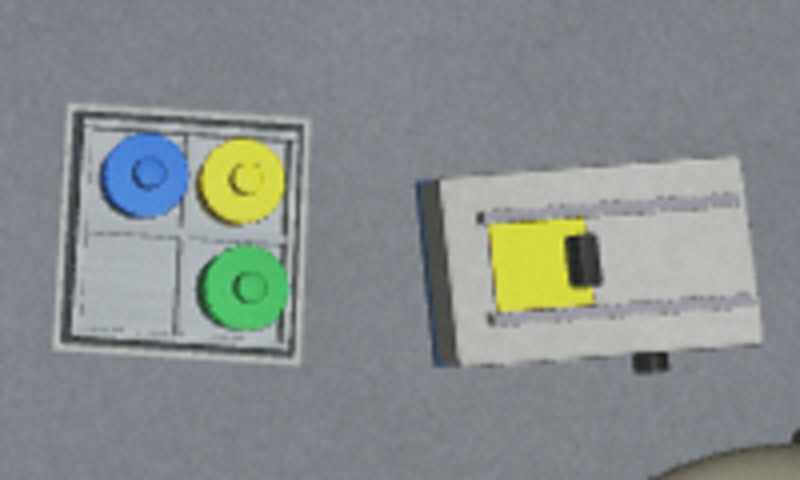

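View pics/t21.png

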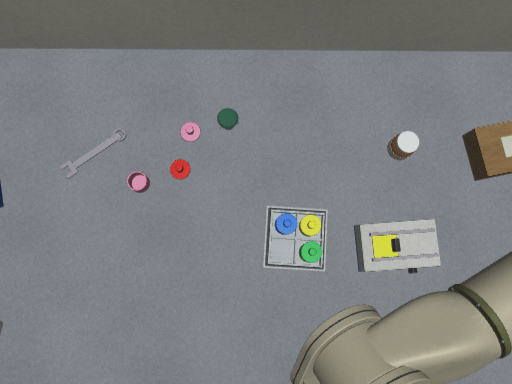

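```bash
python3 -c "
from h import *
a=cv2.imread('pics/top0.png');b=cv2.imread('pics/t21.png')
d=cv2.absdiff(a,b)[215:275,355:445].max(2);print('box diff px>40:',(d>40).sum())
d=cv2.absdiff(a,b)[95:180,55:210].max(2);print('bystander',(d>40).sum()); d=cv2.absdiff(a,b)[100:165,210:430].max(2);print((d>40).sum())
print(workorder.hand_in())"
```

```text
box diff px>40: 65
bystander 0
112
the job is handed in; nothing more can be done
None
```

I did the whole job in the order asked and handed it in at about 51 s of the 208 s limit. No verdict was reported.

**What I did**
- **Lids:** there was no red jar, so I put the yellow, green and blue lids on their own jars. The red lid and the pink look-alikes were left alone.
- **Carrier:** I pushed it along the bench onto the stirrer plate with two open fingers.
- **Control box:** I slid the guard open until it met its stop (force rose to about 16 N) and pressed the button about 6 mm until it bottomed. Then I slid the guard back until it met the home stop (about 15 N).

**Last checks**
- The final pictures show all three lids flat on their jars.
- After the push, the carrier measured about 2 mm off the plate's centre and under 0.01 rad out of square, inside the outline. It looked unmoved in the final pictures.
- The guard's edges are within a quarter pixel of where they started.
- The spanner and pink-part area shows no pixel change from the first picture.

**Less clean points**
- **Joint 7 limit:** a turn in the wrong direction brought joint 7 to its limit (reading -2.60). It left the tool tilted about 6° for the rest of the job.
- **Button force:** the fingertip force peaked at about 47 N when the button bottomed. The 40 N limit covers the arm and gripper body, and I read it as not covering the fingers.
- **Picture comparison:** the control box area showed 65 changed pixels. The area with the amber jar and valve showed 112, and its edge includes the spot the blue lid was taken from. I did not trace either count; by eye the jar and valve look unmoved.

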